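# Stand the tipped spray can and oil bottle back up in the drip-tray row

## Robot

A 6-joint arm with a two-finger parallel gripper is mounted at the origin on the work surface. World frame = base frame: x ahead of the robot, y to its left, z up, the work surface at z = 0. Lengths are in mm, angles in rad, forces in N, time in s.
With the tool pointing down it reaches from about 350 to 875 mm from the base axis. Payload 4.2 kg.
Tool frame: the origin (TCP) lies midway between the tips of the shut fingers; the grasp point (between the pads) lies 19 mm behind it; z points along the fingers, y is the line along which they close (so a half turn about z gives the same grasp; the last joint's range is limited). The gripper opens to 85 mm and grips with 20 to 120 N. Pads are 22 mm wide; open, the fingers measure 114 mm over their backs; the gripper's body (76 mm by 85 mm) begins 54 mm behind the grasp point. The pads swing forward as they close: fully open they stand 13 mm farther back than shut.
Start: joints at [-0.875, 0.385, 0.008, 0, -1.194, -0.259], TCP at [264.413, -566.29, 231.312] pointing down, gripper open.
Joint ranges: [-3.14, 3.14], [-1.21, 2.06], [-1.07, 1.41], [-3.16, 2.05], [-2.99, -0.16], [-3.1, 3.1]. Speed limits (rad/s): [2.79, 2.79, 3.14, 3.14, 3.14, 3.14].

## Interface

Orientations are given as a unit quaternion [x, y, z, w].
In Python, from bench import arm gives the robot as it stands.
- The arm moves only by the tool send_rows, never from a script. Its argument "targets" is a list of rows, each an object of numbers: "gripper": the gripper command: -1 is fully open, 1 is shut, values between are in proportion; "x", "y", "z": the shift along the tool's x, y, z in cm; "ax", "ay", "az": the turn, a rotation vector about the tool's x, y, z in degrees. A call has 1 to 5 rows; each row shifts and turns the commanded pose from where the row before left it, along the tool's axes as they then stand; what a row does not reach is not made up. A row lasts 1/12 s, in which the tool goes at most 41.7 mm and 7.16 degrees, less where a joint would pass 70% of its speed; a pose out of reach is approached as far as the arm can. A call is refused whole if a number of a shift passes 4.17 or a number of a turn 7.16, either way. A call with a gripper value outside its range is refused whole. The fingers move at their own pace and stop on an object; the grip force is fixed at half the most. Time passes only in rows, so rows that do not move let the fingers close. It gives the time, the measured TCP pose, the force, the opening and the grip force at its end, in the units of the state.
- arm.read_state(): the state, without advancing time (a new reading comes with each control period).
- arm.get_image(name): name is "side" or "top" or "wrist"; returns (picture, depth): 420x560x3 uint8, red, green, blue; 420x560 float32, mm along the optical axis (not along the pixel's ray), 0 where there is no reading.
- arm.camera_model(name): a dict with "fx", "fy", "cx", "cy" (pixels), "cam_to_world" (4x4, takes a point from camera to world coordinates). Camera axes: x right, y down, z forward; pixel columns grow to the right and rows downward; lengths in mm; the calibration is good to about 2 mm. A picture is of the moment at which its call begins: read the wrist's pose just before it. camera_model takes no time and is no camera call; for the wrist camera it gives the pose at the moment of the call.
- arm.job_done(): hands the job in; it is judged then, once.
Trained networks look in the newest picture that a camera, given by its name, has taken for a name from the list of things; names that differ only in an ending like _2 or _b are one class to them, and where a whole thing is asked for, a point or a joint stands for the part that bears it (a point fixed in the world has none). Each returns a list of dicts, best first, with "score" (0 to 1); they miss things now and then, are a little off and sometimes report something else, mostly with a low value. They report only what shows in the picture. A call takes as long as a camera call.
- arm.boxes_of(camera, thing): "rect" ([left, top, width, height] in pixels, round what is visible of it).
The state is a dict: "clock": time; "joints": joint angles; "joint_vel": joint speeds; "joint_efforts": joint torques, N m; "position": TCP position; "ee_rot": TCP orientation; "contact_force": force on the tool from outside, world axes, zero at the start; "wrist_torque": the same for the moment, N m; "gripper_width": finger opening in mm; "grasp_force": force on a finger pad.
Only numpy, scipy, OpenCV 4.12 (cv2) and the standard library are available. Lean on these libraries where they do the work, as an engineer would, in place of code of your own. Each camera call takes 0.05 s, during which the arm holds its last target. There are 200 camera calls.

## Task

On the mould polisher's bench a blue spray can and a yellow oil bottle have been knocked over. Stand both upright again in the drip tray, caps up, in the free room of the row, setting them down gently rather than dropping them. Leave the cans and bottle that still stand, and everything else on the bench, where they are.

Things in the scene. Friction and masses are not known exactly. Their poses are not given: they have to be found in the camera images.
- tray: the lane: a shallow steel drip tray with a black rubber liner, fixed to the bench, long along its own y (left) and narrow along its own x (away from the robot). Inside 540 mm long (y -270 to +270) and 74 mm wide (x -37 to +37); lip all round 2 mm thick, its edge 12 mm above the bench. Origin at the centre of its underside, on the bench; the liner on which things stand is 3 mm above the origin
- blue_can: tipped aerosol spray can, blue with a white band and red cap, about 0.25 kg, lying along the tray inside it, its cap towards the tray's -y end. Body diameter 52 mm for the first 130 mm from the base, then a shoulder and a cap of diameter 37 mm; 165 mm tall in all. Origin on its axis 80 mm from the base; own z runs along the axis from base to cap. Rigid, it rolls easily
- yellow_bottle: tipped square oil bottle, yellow with a black cap, about 0.28 kg, lying on one of its flat sides on the bench in front of the tray. Body 54 x 54 mm for the first 118 mm from the base, then a shoulder and a round cap of diameter 30 mm; 160 mm tall in all. Origin on its axis 80 mm from the base; own z runs along the axis from base to cap, own x and y are square to the flat sides. Rigid
- green_can: green aerosol can with a white cap, standing in the tray; size, origin and axes as the blue can
- grey_can: silver aerosol can with an orange band and black cap, standing in the tray; size, origin and axes as the blue can
- white_bottle: white square oil bottle with a red cap, standing in the tray, square to it within some 6 degrees; size, origin and axes as the yellow bottle
- tin: flat round brass tin of polishing paste with a red lid, diameter 60 mm, 34 mm high, standing in the tray; origin at the centre of its underside, z up. Bystander
- insert: aluminium cavity insert (two-step block), 70 mm along its x, 100 mm along its y, 42 mm high, about 0.75 kg, on the bench; origin at the centre of its underside. Bystander
- stones: blue open plastic tray with polishing stones, 70 mm along its x, 120 mm along its y, 22 mm high, on the bench; origin at the centre of its underside. Bystander
- mallet: rubber-headed mallet, 240 mm long, lying on the left of the bench. Bystander
- brush: brush with a wooden handle, 180 mm long, lying on the right of the bench. Bystander

How it is judged (in metres and radians):
At the end, for the whole second after the job is handed in: The blue can and the yellow bottle both stand upright (within 3.4 degrees), caps up, at rest on the liner of the tray, their axes within 22 mm of its centre line and within 246 mm of its middle along it; the three others still stand upright. All are released (angle between each of blue_can, yellow_bottle, green_can, grey_can, white_bottle's own z axis and vertical below 0.06 rad and x of blue_can in the frame of tray between -0.022 and 0.022 m and y of blue_can in the frame of tray between -0.246 and 0.246 m and z of blue_can in the frame of tray between 0.078 and 0.088 m and linear speed of each of blue_can, yellow_bottle below 0.02 m/s and x of yellow_bottle in the frame of tray between -0.022 and 0.022 m and y of yellow_bottle in the frame of tray between -0.246 and 0.246 m and z of yellow_bottle in the frame of tray between 0.078 and 0.088 m); the robot touches nothing.
It fails at once if a can or bottle that was standing is tipped (beyond 20 degrees) or shifted by more than 20 mm (angle between any of green_can, grey_can, white_bottle's own z axis and vertical above 0.35 rad or distance of any of green_can, grey_can, white_bottle from where it was at the start of the episode above 0.02 m).
It fails at once if the tin, the insert, the stones, the mallet or the brush is shifted by more than 20 mm (distance of any of tin, insert, stones, mallet, brush from where it was at the start of the episode above 0.02 m).
It fails at once if the blue can or the yellow bottle is dropped: it moves faster than 0.4 m/s with no finger on it (a fall of over 8 mm) ((contact force between blue_can and the fingers below 0.01 N and linear speed of blue_can above 0.4 m/s) or (contact force between yellow_bottle and the fingers below 0.01 N and linear speed of yellow_bottle above 0.4 m/s)).
It also fails if it takes over 61 s, if anything falls off the work surface, if the arm or the gripper's body presses on something with over 40 N, if the wrist force passes 120 N, or if a joint passes its speed limit or range.

## Working session

There is one attempt and no reset: what is moved stays moved. The work goes in short steps, Python scripts to look and compute and a tool call to move; the robot and the scene stay as the last step left them, time stands still between calls to the robot, and variables do not carry over. Pictures are saved under pics/ and viewed, at most 10 in all, crops included, and the job is handed in when it is done.

Besides the shell and the picture viewer there is one more tool, called after "Call:" as a command line: name --argument value ..., lists and objects as JSON in quotes. send_rows: Moves the arm, as the interface text tells. Its arguments: {"type":"object","properties":{"targets":{"type":"array"}},"required":["targets"]}

```bash
mkdir -p pics; cat > h.py <<'E'
import numpy as np,cv2
from bench import arm
from scipy.spatial.transform import Rotation as R
def cloud(n,save=None):
    im,d=arm.get_image(n); m=arm.camera_model(n)
    v,u=np.indices(d.shape); T=np.array(m["cam_to_world"])
    P=np.stack([(u-m["cx"])/m["fx"]*d,(v-m["cy"])/m["fy"]*d,d],-1)@T[:3,:3].T+T[:3,3]
    P[d==0]=np.nan
    if save: cv2.imwrite(f"pics/{save}.png",im[:,:,::-1])
    return im,P
E
python3 - <<'E'
from h import *
for n in("top","side"):
    im,P=cloud(n,n+"1"); np.savez(f"{n}.npz",im=im,P=P)
    if n=="top":
        for t in("tray","blue_can","yellow_bottle","green_can","grey_can","white_bottle","tin","insert","stones"):
            for b in arm.boxes_of(n,t)[:1]:
                l,t0,w,h=map(int,b["rect"]);q=P[t0:t0+h,l:l+w].reshape(-1,3)
                print(t,b["score"].__round__(2),b["rect"],P[t0+h//2,l+w//2].round(),np.nanmax(q[:,2]).round())
s=arm.read_state();print(s["clock"],s["ee_rot"],R.from_quat(s["ee_rot"]).as_matrix().round(3).tolist())
E
```

```text
tray 0.9 [203.1, 158.7, 168.4, 25.6] [656.  -1.  34.] 172.0
blue_can 0.95 [220.7, 160.7, 54.3, 21.0] [648. 122.  54.] 60.0
yellow_bottle 0.57 [199.3, 215.0, 51.2, 28.5] [464. 185.  53.] 59.0
green_can 0.94 [328.1, 151.6, 22.5, 26.5] [ 648. -147.  151.] 171.0
grey_can 0.97 [196.5, 152.5, 24.1, 29.1] [632. 223. 155.] 172.0
white_bottle 0.86 [354.1, 151.7, 26.4, 29.8] [ 652. -231.  129.] 167.0
tin 0.74 [283.0, 159.0, 23.5, 22.1] [656. -23.  36.] 44.0
insert 0.69 [266.4, 220.8, 33.4, 26.9] [458.  10.  40.] 46.0
stones 0.86 [323.6, 212.5, 43.5, 36.6] [ 474. -183.    9.] 26.0
0.55 [-2.16667899e-01  9.76245369e-01 -8.37730391e-06 -1.77264239e-06] [[-0.906, -0.423, 0.0], [-0.423, 0.906, -0.0], [0.0, -0.0, -1.0]]
```

```bash
python3 - <<'E'
import cv2,numpy as np
t=cv2.imread("pics/top1.png");s=cv2.imread("pics/side1.png")
a=cv2.resize(t[140:270,170:410],(800,433));b=cv2.resize(s,(220,165))
cv2.imwrite("pics/c1.png",a)
E
```

```text
(no output)
```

View pics/c1.png

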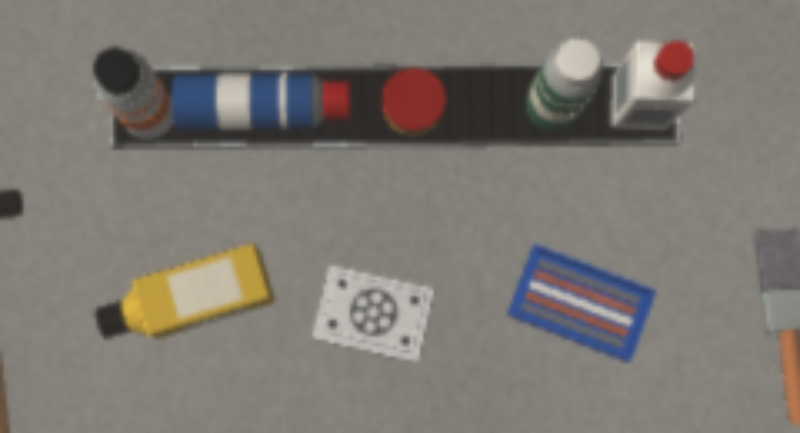

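View pics/side1.png

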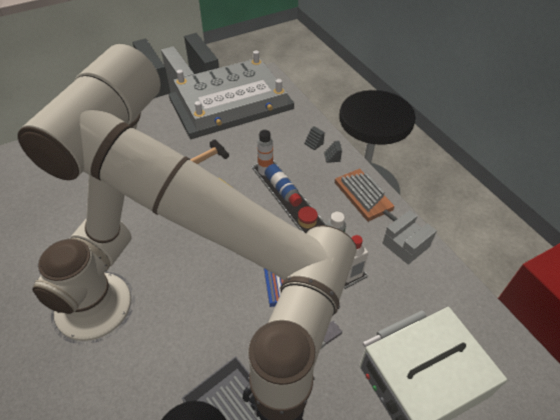

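```bash
python3 - <<'E'
from h import *
z=np.load("top.npz");im,P=z["im"].astype(int),z["P"]
def fit(q,n):
    c,wh,a=cv2.minAreaRect(q[:,:2].astype(np.float32)); print(n,len(q),np.round(c),np.round(wh),round(a,1),'zmed',np.median(q[:,2]).round(1),np.percentile(q[:,2],99).round(1))
def sub(l,t,w,h,zlo,zhi): 
    q=P[t:t+h,l:l+w].reshape(-1,3); return q[(q[:,2]>zlo)&(q[:,2]<zhi)]
fit(sub(218,155,60,30,25,70),"blue")
fit(sub(195,210,60,38,25,70),"yellow"); fit(sub(195,210,60,38,48,70),"yellowtop")
fit(sub(280,155,30,30,25,60),"tin")
fit(sub(325,148,28,35,150,190),"greencap"); fit(sub(195,148,28,35,150,190),"greycap"); fit(sub(352,148,32,35,150,190),"whitecap"); fit(sub(352,148,32,35,105,190),"white")
fit(sub(260,215,45,38,25,60),"insert")
for x0 in (198,205,215,225,235,245): print(x0,P[228,x0].round(),im[228,x0])
for c in (224,240,256,265,272): 
  q=P[155:187,c]; k=np.nanargmax(q[:,2]); print(c,q[k].round(),im[155+k,c])
# tray lip: rows profile at columns with free space
for c in(278,312,318): print(c,[(r,P[r,c].round().tolist()) for r in range(156,188,1)][::2])
E
```

```text
blue 860 [653. 128.] [ 51. 178.] 2.0 zmed 48.6 59.1
yellow 859 [465. 188.] [ 55. 160.] 18.6 zmed 52.1 58.0
yellowtop 683 [471. 170.] [ 54. 124.] 18.8 zmed 52.9 58.2
tin 284 [658. -22.] [58. 58.] 56.8 zmed 35.9 40.9
greencap 150 [ 662. -156.] [35. 35.] 86.5 zmed 166.4 170.3
greycap 145 [645. 232.] [34. 34.] 47.7 zmed 166.7 171.4
whitecap 93 [ 667. -240.] [28. 28.] 43.3 zmed 161.7 166.1
white 361 [ 668. -240.] [54. 55.] 87.2 zmed 125.8 165.6
insert 681 [456.  10.] [99. 70.] 78.6 zmed 38.2 44.3
198 [470. 276.  -2.] [135 132 125]
205 [471. 254.  -4.] [134 130 123]
215 [466. 211.  56.] [189 156  63]
225 [467. 181.  57.] [200 191 170]
235 [468. 152.  54.] [196 187 167]
245 [469. 122.  52.] [188 155  63]
224 [656. 194.  57.] [ 54  80 121]
240 [660. 145.  54.] [199 192 180]
256 [648.  94.  56.] [ 74  92 125]
265 [653.  67.  52.] [87 85 81]
272 [658.  46.  48.] [150  47  44]
278 [(156, [711.0, 29.0, 0.0]), (158, [703.0, 29.0, 2.0]), (160, [694.0, 28.0, 12.0]), (162, [690.0, 28.0, 3.0]), (164, [683.0, 28.0, 4.0]), (166, [676.0, 28.0, 6.0]), (168, [670.0, 28.0, 1.0]), (170, [663.0, 28.0, 2.0]),
[... 453 characters left out ...]
 (172, [658.0, -82.0, 5.0]), (174, [652.0, -82.0, 3.0]), (176, [646.0, -82.0, 3.0]), (178, [640.0, -82.0, 2.0]), (180, [634.0, -82.0, -1.0]), (182, [626.0, -82.0, 5.0]), (184, [620.0, -83.0, -1.0]), (186, [614.0, -83.0, -1.0])]
318 [(156, [714.0, -101.0, -3.0]), (158, [707.0, -101.0, 1.0]), (160, [698.0, -100.0, 7.0]), (162, [692.0, -101.0, 4.0]), (164, [686.0, -101.0, 3.0]), (166, [680.0, -101.0, 2.0]), (168, [673.0, -101.0, 3.0]), (170, [667.0, -101.0, 0.0]), (172, [661.0, -102.0, -4.0]), (174, [654.0, -102.0, -1.0]), (176, [645.0, -101.0, 9.0]), (178, [641.0, -102.0, -1.0]), (180, [634.0, -102.0, 0.0]), (182, [627.0, -102.0, 1.0]), (184, [620.0, -102.0, 3.0]), (186, [614.0, -102.0, 1.0])]
```

The blue can lies at about (653, 122) with its cap end near y 39 and its base near y 204. The yellow bottle is at (465, 188), tilted about 19°, with its cap to the left. Top crop: blue spans columns 172-350 and the free row continues to the tin at column 413. I'll raise blue first, at tray y of about 150, then yellow at about 60. Both get a grasp leaning 30° toward the cap.

```bash
cat >> h.py <<'E'
def frame(z,y):
    z=np.array(z,float);z/=np.linalg.norm(z);y=np.array(y,float);y-=z*(y@z);y/=np.linalg.norm(y)
    return R.from_matrix(np.stack([np.cross(y,z),y,z],1))
def cur():
    s=arm.read_state();r=R.from_quat(s["ee_rot"]);p=np.array(s["position"])
    return p-19*r.as_matrix()[:,2],r,s
def plan(gp,rg,g,n=None,p0=None,r0=None):
    p,r,s=cur()
    if p0 is not None: p,r=np.array(p0,float),r0
    z=lambda q:q.as_matrix()[:,2]
    A=p+19*z(r);B=np.array(gp,float)+19*z(rg);d=(r.inv()*rg).as_rotvec()
    k=n or int(max(np.ceil(np.linalg.norm(B-A)/38),np.ceil(np.degrees(np.linalg.norm(d))/6.8),1))
    print("rows",k,"dist",np.linalg.norm(B-A).round(),"turn deg/row",np.degrees(d/k).round(1))
    for i in range(k):
        ri=r*R.from_rotvec(d*i/k); sh=ri.inv().apply((B-A)/k)/10
        print(sh.round(2).tolist(),end=" ")
    print()
S30,C30=.5,.866; T=np.array([-.037,.999,0]); X=np.array([.999,.037,0]); Z=np.array([0,0,1.])
RB=frame(T*S30-Z*C30,-X)
E
python3 - <<'E'
from h import *
z=np.load("top.npz");P=z["P"]
b=P[160:183,222:276].reshape(-1,3);b=b[b[:,2]>20];print("blue y",np.percentile(b[:,1],[1,99]).round())
m=arm.camera_model("wrist");print(np.array(m["cam_to_world"]).round(2).tolist())
t=np.array([653,119,33.])
pre=t-110*RB.as_matrix()[:,2]; print(pre)
plan(pre+[0,0,60],RB,-1)
plan(t,RB,-1,p0=pre+[0,0,60],r0=RB)
E
```

```text
blue y [ 40. 200.]
[[-0.42, 0.87, 0.24, 205.23], [0.91, 0.41, 0.11, -594.49], [-0.0, 0.26, -0.96, 373.87], [0.0, 0.0, 0.0, 1.0]]
[655.03520506  64.04946345 128.2695989 ]
rows 20 dist 752.0 turn deg/row [-0.9 -1.3 -3.3]
[-3.12, 2.07, 0.3] [-3.23, 1.89, 0.4] [-3.32, 1.69, 0.5] [-3.4, 1.49, 0.61] [-3.46, 1.29, 0.71] [-3.51, 1.08, 0.81] [-3.55, 0.86, 0.9] [-3.57, 0.64, 1.0] [-3.57, 0.42, 1.09] [-3.57, 0.2, 1.17] [-3.54, -0.02, 1.26] [-3.51, -0.24, 1.34] [-3.45, -0.46, 1.41] [-3.39, -0.68, 1.48] [-3.31, -0.89, 1.55] [-3.21, -1.1, 1.61] [-3.11, -1.31, 1.66] [-2.99, -1.51, 1.71] [-2.86, -1.7, 1.75] [-2.71, -1.89, 1.79] 
rows 5 dist 165.0 turn deg/row [0. 0. 0.]
[0.6, -0.0, 3.24] [0.6, -0.0, 3.24] [0.6, -0.0, 3.24] [0.6, -0.0, 3.24] [0.6, -0.0, 3.24]
```

Call:
send_rows --targets '[{"gripper":-1,"x":-3.1,"y":2.1,"z":0.2,"ax":-0.9,"ay":-1.3,"az":-3.3},{"gripper":-1,"x":-3.2,"y":1.9,"z":0.4,"ax":-0.9,"ay":-1.3,"az":-3.3},{"gripper":-1,"x":-3.3,"y":1.7,"z":0.5,"ax":-0.9,"ay":-1.3,"az":-3.3},{"gripper":-1,"x":-3.4,"y":1.5,"z":0.6,"ax":-0.9,"ay":-1.3,"az":-3.3},{"gripper":-1,"x":-3.5,"y":1.3,"z":0.7,"ax":-0.9,"ay":-1.3,"az":-3.3}]'

```text
clock: 0.97
position: [361.8, -404.2, 217.7]
ee_rot: [-0.355, 0.932, 0.051, 0.047]
contact_force: [-0.2, -0.5, 0.8]
gripper_width: 85.5
grasp_force: 0.0
```

Call:
send_rows --targets '[{"gripper":-1,"x":-3.5,"y":1.1,"z":0.8,"ax":-0.9,"ay":-1.3,"az":-3.3},{"gripper":-1,"x":-3.5,"y":0.9,"z":0.9,"ax":-0.9,"ay":-1.3,"az":-3.3},{"gripper":-1,"x":-3.6,"y":0.6,"z":1.0,"ax":-0.9,"ay":-1.3,"az":-3.3},{"gripper":-1,"x":-3.6,"y":0.4,"z":1.1,"ax":-0.9,"ay":-1.3,"az":-3.3},{"gripper":-1,"x":-3.6,"y":0.2,"z":1.2,"ax":-0.9,"ay":-1.3,"az":-3.3}]'

```text
clock: 1.38
position: [459.2, -243.3, 202.4]
ee_rot: [-0.483, 0.865, 0.1, 0.093]
contact_force: [1.8, 0.1, -0.9]
gripper_width: 85.4
grasp_force: 0.0
```

Call:
send_rows --targets '[{"gripper":-1,"x":-3.5,"y":0,"z":1.3,"ax":-0.9,"ay":-1.3,"az":-3.3},{"gripper":-1,"x":-3.5,"y":-0.2,"z":1.3,"ax":-0.9,"ay":-1.3,"az":-3.3},{"gripper":-1,"x":-3.4,"y":-0.5,"z":1.4,"ax":-0.9,"ay":-1.3,"az":-3.3},{"gripper":-1,"x":-3.4,"y":-0.7,"z":1.5,"ax":-0.9,"ay":-1.3,"az":-3.3},{"gripper":-1,"x":-3.3,"y":-0.9,"z":1.5,"ax":-0.9,"ay":-1.3,"az":-3.3}]'

```text
clock: 1.8
position: [555.2, -83.6, 186.8]
ee_rot: [-0.599, 0.775, 0.146, 0.136]
contact_force: [-0.5, -1.3, -0.2]
gripper_width: 85.1
grasp_force: 0.0
```

Call:
send_rows --targets '[{"gripper":-1,"x":-3.2,"y":-1.1,"z":1.6,"ax":-0.9,"ay":-1.3,"az":-3.3},{"gripper":-1,"x":-3.1,"y":-1.3,"z":1.7,"ax":-0.9,"ay":-1.3,"az":-3.3},{"gripper":-1,"x":-3.0,"y":-1.5,"z":1.7,"ax":-0.9,"ay":-1.3,"az":-3.3},{"gripper":-1,"x":-2.9,"y":-1.7,"z":1.7,"ax":-0.9,"ay":-1.3,"az":-3.3},{"gripper":-1,"x":-2.7,"y":-1.9,"z":1.8,"ax":-0.9,"ay":-1.3,"az":-3.3}]'

```text
clock: 2.22
position: [651.0, 77.3, 171.3]
ee_rot: [0.7, -0.666, -0.189, -0.175]
contact_force: [0.5, -1.2, -0.0]
gripper_width: 85.2
grasp_force: 0.0
```

```bash
python3 - <<'E'
from h import *
p,r,s=cur();print(p.round(),r.as_matrix().round(2).tolist(),np.round(s["joints"],2),s["clock"])
im,P=cloud("wrist","w1")
print(arm.boxes_of("wrist","blue_can")[:1])
m=(im[...,2].astype(int)>im[...,0]+30)&(P[...,2]>30)&(P[...,0]>600)&(P[...,1]>30)&(P[...,1]<230)
q=P[m];print(len(q),np.percentile(q,[1,50,99],axis=0).round(1).tolist())
c=cv2.minAreaRect(q[:,:2].astype(np.float32));print(c)
plan([653,119,33],RB,-1)
E
```

```text
[652.  68. 188.] [[0.04, -1.0, -0.03], [-0.87, -0.05, 0.5], [-0.5, 0.01, -0.87]] [ 0.1   0.52  0.18 -0.55 -1.26  0.13] 2.2167
[{'rect': [431.3, 128.3, 90.5, 145.7], 'score': 0.24}]
5373 [[633.9, 79.2, 36.1], [657.6, 125.7, 50.7], [681.6, 211.6, 53.8]]
((656.9888916015625, 152.66326904296875), (49.035377502441406, 151.07545471191406), 2.5804014205932617)
rows 5 dist 160.0 turn deg/row [ 0.2 -0.   0.1]
[0.69, -0.1, 3.13] [0.69, -0.09, 3.13] [0.69, -0.08, 3.13] [0.69, -0.07, 3.13] [0.69, -0.06, 3.13]
```

View pics/w1.png

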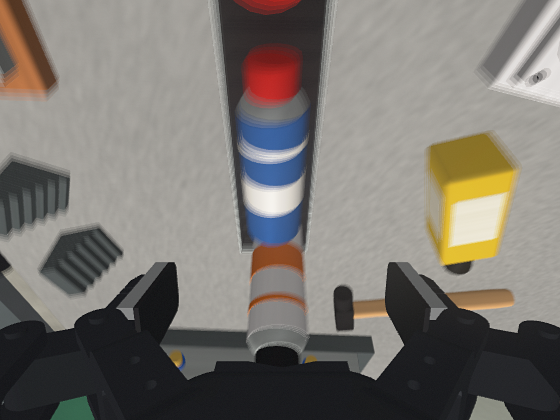

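The wrist view (a bit motion blurred) shows blue can running from its cap (272, 75) to its base (272, 240), centred between the pads. The bottle is clear on the right. I'll go down, shut and lift.

Call:
send_rows --targets '[{"gripper":-1,"x":0.7,"y":-0.15,"z":3.1,"ax":0.2},{"gripper":-1,"x":0.7,"y":-0.15,"z":3.1,"ax":0.2},{"gripper":-1,"x":0.7,"y":-0.15,"z":3.1,"ax":0.2},{"gripper":-1,"x":0.7,"y":-0.15,"z":3.1,"ax":0.2},{"gripper":-1,"x":0.7,"y":-0.15,"z":3.1,"ax":0.2}]'

```text
$.targets[0]: bad value
```

Call:
send_rows --targets '[{"gripper":0.6},{"gripper":0.6},{"gripper":0.6},{"gripper":0.6},{"gripper":0.6}]'

```text
$.targets[0]: bad value
```

Call:
send_rows --targets '[{"gripper":0.6},{"gripper":0.6},{"gripper":0.6},{"gripper":0.6},{"gripper":0.6}]'

```text
$.targets[0]: bad value
```

```bash
python3 - <<'E'
from h import *
p,r,s=cur();print(p.round(1),r.as_matrix().round(2).tolist(),np.round(s["joints"],2),s["clock"],s["contact_force"])
psi=.2
def RP(psi,s=-1): return frame([C30*np.cos(psi),C30*np.sin(psi),-.5],[-s*-np.sin(psi)*1.,s*np.cos(psi),0])
up=p+[0,0,60]; plan(up,r,.6)
plan([640,120,260],RP(psi),.6,p0=up,r0=r)
E
```

```text
[652.4  70.5 185.6] [[0.04, -1.0, -0.03], [-0.87, -0.05, 0.5], [-0.5, 0.01, -0.87]] [ 0.1   0.53  0.18 -0.55 -1.25  0.13] 2.3167 [-0.63854688  0.19529021 -0.54679485]
rows 2 dist 60.0 turn deg/row [0. 0. 0.]
[-1.5, 0.03, -2.6] [-1.5, 0.03, -2.6] 
rows 17 dist 48.0 turn deg/row [ 2.   3.5 -5.5]
[-0.28, -0.04, 0.02] [-0.28, -0.06, 0.0] [-0.27, -0.09, -0.01] [-0.26, -0.12, -0.03] [-0.24, -0.14, -0.04] [-0.23, -0.17, -0.05] [-0.21, -0.19, -0.05] [-0.19, -0.21, -0.06] [-0.16, -0.23, -0.06] [-0.13, -0.24, -0.06] [-0.11, -0.26, -0.06] [-0.08, -0.27, -0.06] [-0.05, -0.28, -0.05] [-0.02, -0.28, -0.05] [0.01, -0.28, -0.04] [0.04, -0.28, -0.02] [0.07, -0.28, -0.01]
```

Call:
send_rows --targets '[{"gripper":-1,"x":0.7,"y":-0.15,"z":3.1,"ax":0.2,"ay":0,"az":0},{"gripper":-1,"x":0.7,"y":-0.15,"z":3.1,"ax":0.2,"ay":0,"az":0},{"gripper":-1,"x":0.7,"y":-0.15,"z":3.1,"ax":0.2,"ay":0,"az":0},{"gripper":-1,"x":0.7,"y":-0.15,"z":3.1,"ax":0.2,"ay":0,"az":0},{"gripper":-1,"x":0.6,"y":-0.15,"z":3.1,"ax":0.2,"ay":0,"az":0}]'

```text
clock: 2.73
position: [655.2, 123.3, 18.7]
ee_rot: [0.697, -0.669, -0.183, -0.181]
contact_force: [1.2, 0.6, -0.5]
gripper_width: 85.2
grasp_force: 0.0
```

Call:
send_rows --targets '[{"gripper":0.6,"x":0,"y":0,"z":0,"ax":0,"ay":0,"az":0},{"gripper":0.6,"x":0,"y":0,"z":0,"ax":0,"ay":0,"az":0},{"gripper":0.6,"x":0,"y":0,"z":0,"ax":0,"ay":0,"az":0},{"gripper":0.6,"x":0,"y":0,"z":0,"ax":0,"ay":0,"az":0},{"gripper":0.6,"x":0,"y":0,"z":0,"ax":0,"ay":0,"az":0}]'

```text
clock: 3.15
position: [656.5, 123.0, 22.0]
ee_rot: [0.697, -0.669, -0.182, -0.182]
contact_force: [0.3, 1.0, -1.5]
gripper_width: 50.0
grasp_force: 62.3
```

Call:
send_rows --targets '[{"gripper":0.6,"x":0,"y":0,"z":0,"ax":0,"ay":0,"az":0},{"gripper":0.6,"x":0,"y":0,"z":0,"ax":0,"ay":0,"az":0},{"gripper":0.6,"x":0,"y":0,"z":0,"ax":0,"ay":0,"az":0}]'

```text
clock: 3.4
position: [656.4, 123.1, 21.8]
ee_rot: [0.697, -0.669, -0.182, -0.182]
contact_force: [-0.9, -3.0, 5.8]
gripper_width: 50.3
grasp_force: 63.2
```

```bash
cat >> h.py <<'E'
def RP(psi,s=-1):
    z=[C30*np.cos(psi),C30*np.sin(psi),-.5]
    return frame(z,s*np.array([-np.sin(psi),np.cos(psi),0]))
E
python3 - <<'E'
from h import *
p,r,s=cur();print(p.round(1),r.as_matrix().round(2).tolist(),np.round(s["joints"],2),s["clock"],s["contact_force"],s["gripper_width"])
up=p+[0,0,75]; plan(up,r,.6)
plan([640,130,240],RP(.2),.6,p0=up,r0=r)
E
```

```text
[656.6 113.6  38.3] [[0.04, -1.0, -0.01], [-0.87, -0.04, 0.5], [-0.5, -0.01, -0.87]] [ 0.16  0.68  0.07 -0.63 -0.98  0.25] 3.4 [-0.86674393 -2.97139843  5.7850522 ] 50.325803209588955
rows 2 dist 75.0 turn deg/row [0. 0. 0.]
[-1.87, -0.04, -3.25] [-1.87, -0.04, -3.25] 
rows 19 dist 134.0 turn deg/row [ 1.4  3.4 -5.5]
[-0.4, -0.01, -0.58] [-0.36, -0.06, -0.61] [-0.31, -0.11, -0.62] [-0.27, -0.15, -0.64] [-0.21, -0.19, -0.65] [-0.15, -0.22, -0.65] [-0.09, -0.25, -0.65] [-0.03, -0.27, -0.65] [0.04, -0.29, -0.64] [0.1, -0.3, -0.63] [0.17, -0.3, -0.62] [0.23, -0.3, -0.6] [0.29, -0.29, -0.57] [0.35, -0.27, -0.55] [0.41, -0.25, -0.52] [0.46, -0.22, -0.49] [0.51, -0.18, -0.45] [0.55, -0.15, -0.42] [0.59, -0.1, -0.38]
```

Call:
send_rows --targets '[{"gripper":0.6,"x":-0.5,"y":0,"z":-0.9,"ax":0,"ay":0,"az":0},{"gripper":0.6,"x":-0.9,"y":0,"z":-1.6,"ax":0,"ay":0,"az":0},{"gripper":0.6,"x":0,"y":0,"z":0,"ax":0,"ay":0,"az":0},{"gripper":0.6,"x":0,"y":0,"z":0,"ax":0,"ay":0,"az":0}]'

```text
clock: 3.73
position: [656.1, 123.7, 50.5]
ee_rot: [0.698, -0.668, -0.182, -0.182]
contact_force: [-0.0, -0.4, -2.5]
gripper_width: 50.0
grasp_force: 62.7
```

```bash
python3 - <<'E'
from h import *
p,r,s=cur();print(p.round(1),s["clock"],s["contact_force"],s["wrist_torque"],s["gripper_width"])
im,P=cloud("wrist","w2")
m=(im[...,2].astype(int)>im[...,0]+30)&(P[...,2]>20)&(P[...,0]>600)&(P[...,1]>30)&(P[...,1]<230)
q=P[m]
for y in range(70,210,15):
    k=q[abs(q[:,1]-y)<7]
    if len(k)>30: print(y,len(k),np.percentile(k[:,2],95).round(1),np.percentile(k[:,0],[2,98]).round(1))
E
```

```text
[656.3 114.2  66.9] 3.7333 [-0.01091687 -0.36809789 -2.47831986] [-1.27706457  0.0285236   0.00970903] 50.025262233952745
70 1619 82.2 [634.9 680.9]
85 3336 82.2 [635.6 680. ]
100 2271 82.5 [636.9 678.6]
115 1936 82.2 [634.3 678.6]
130 1521 82.5 [635.4 678.2]
145 929 82.5 [636.6 677.3]
160 112 76.7 [632.1 677.4]
```

View pics/w2.png

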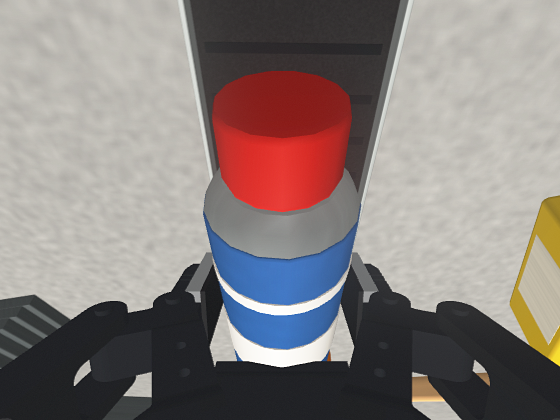

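Blue is held level with its top at z 82, about 2.5 N on the wrist. In the picture the cap is at (282, 130), and the can sits centred between the pads. I'll raise it and stand it up.

```bash
python3 - <<'E'
from h import *
p,r,s=cur()
plan([630,130,250],RP(.2),.6,n=20)
E
```

```text
rows 20 dist 192.0 turn deg/row [ 1.4  3.2 -5.2]
[-0.52, 0.04, -0.8] [-0.47, -0.03, -0.83] [-0.42, -0.09, -0.86] [-0.36, -0.15, -0.88] [-0.3, -0.2, -0.89] [-0.23, -0.24, -0.9] [-0.15, -0.28, -0.9] [-0.07, -0.31, -0.9] [0.01, -0.34, -0.9] [0.09, -0.36, -0.89] [0.17, -0.37, -0.87] [0.25, -0.37, -0.85] [0.33, -0.36, -0.82] [0.41, -0.35, -0.8] [0.48, -0.33, -0.76] [0.55, -0.3, -0.73] [0.62, -0.26, -0.69] [0.68, -0.22, -0.64] [0.73, -0.17, -0.6] [0.77, -0.12, -0.56]
```

```bash
python3 - <<'E'
from h import *
p,r,s=cur(); u=p+[0,0,135]
plan(u,r,.6,n=5)
plan([630,110,255],RP(.2),.6,n=19,p0=u,r0=r)
E
```

```text
rows 5 dist 135.0 turn deg/row [0. 0. 0.]
[-1.34, -0.02, -2.34] [-1.34, -0.02, -2.34] [-1.34, -0.02, -2.34] [-1.34, -0.02, -2.34] [-1.34, -0.02, -2.34] 
rows 19 dist 63.0 turn deg/row [ 1.4  3.4 -5.5]
[-0.12, 0.05, -0.31] [-0.1, 0.03, -0.31] [-0.08, 0.01, -0.32] [-0.07, -0.0, -0.32] [-0.05, -0.02, -0.33] [-0.02, -0.03, -0.33] [-0.0, -0.04, -0.33] [0.02, -0.04, -0.33] [0.05, -0.05, -0.32] [0.07, -0.05, -0.32] [0.09, -0.05, -0.31] [0.12, -0.05, -0.31] [0.14, -0.05, -0.3] [0.16, -0.04, -0.29] [0.18, -0.03, -0.28] [0.2, -0.02, -0.26] [0.21, -0.01, -0.25] [0.23, 0.01, -0.24] [0.24, 0.03, -0.23]
```

Call:
send_rows --targets '[{"gripper":0.6,"x":-1.3,"y":0,"z":-2.3,"ax":0,"ay":0,"az":0},{"gripper":0.6,"x":-1.3,"y":0,"z":-2.3,"ax":0,"ay":0,"az":0},{"gripper":0.6,"x":-1.3,"y":0,"z":-2.3,"ax":0,"ay":0,"az":0},{"gripper":0.6,"x":-1.3,"y":0,"z":-2.3,"ax":0,"ay":0,"az":0},{"gripper":0.6,"x":-1.3,"y":0,"z":-2.3,"ax":0,"ay":0,"az":0}]'

```text
clock: 4.2
position: [653.4, 122.5, 180.6]
ee_rot: [0.697, -0.669, -0.184, -0.18]
contact_force: [-0.2, -0.4, -1.7]
gripper_width: 50.2
grasp_force: 62.8
```

Call:
send_rows --targets '[{"gripper":0.6,"x":-0.1,"y":0.05,"z":-0.3,"ax":1.4,"ay":3.4,"az":-5.5},{"gripper":0.6,"x":-0.1,"y":0,"z":-0.3,"ax":1.4,"ay":3.4,"az":-5.5},{"gripper":0.6,"x":-0.1,"y":0,"z":-0.3,"ax":1.4,"ay":3.4,"az":-5.5},{"gripper":0.6,"x":-0.1,"y":0,"z":-0.3,"ax":1.4,"ay":3.4,"az":-5.5},{"gripper":0.6,"x":0,"y":0,"z":-0.3,"ax":1.4,"ay":3.4,"az":-5.5}]'

```text
clock: 4.62
position: [651.7, 120.4, 195.3]
ee_rot: [0.844, -0.512, 0.011, -0.161]
contact_force: [-0.2, 0.1, -2.2]
gripper_width: 49.8
grasp_force: 62.7
```

Call:
send_rows --targets '[{"gripper":0.6,"x":0,"y":0,"z":-0.3,"ax":1.4,"ay":3.4,"az":-5.5},{"gripper":0.6,"x":0,"y":0,"z":-0.3,"ax":1.4,"ay":3.4,"az":-5.5},{"gripper":0.6,"x":0,"y":0,"z":-0.3,"ax":1.4,"ay":3.4,"az":-5.5},{"gripper":0.6,"x":0,"y":0,"z":-0.3,"ax":1.4,"ay":3.4,"az":-5.5},{"gripper":0.6,"x":0.1,"y":0,"z":-0.3,"ax":1.4,"ay":3.4,"az":-5.5}]'

```text
clock: 5.03
position: [647.9, 117.5, 209.7]
ee_rot: [0.919, -0.314, 0.202, -0.128]
contact_force: [0.2, -1.4, -1.6]
gripper_width: 50.2
grasp_force: 62.8
```

Call:
send_rows --targets '[{"gripper":0.6,"x":0.1,"y":0,"z":-0.3,"ax":1.4,"ay":3.4,"az":-5.5},{"gripper":0.6,"x":0.1,"y":0,"z":-0.3,"ax":1.4,"ay":3.4,"az":-5.5},{"gripper":0.6,"x":0.1,"y":0,"z":-0.3,"ax":1.4,"ay":3.4,"az":-5.5},{"gripper":0.6,"x":0.2,"y":0,"z":-0.3,"ax":1.4,"ay":3.4,"az":-5.5},{"gripper":0.6,"x":0.2,"y":0,"z":-0.3,"ax":1.4,"ay":3.4,"az":-5.5}]'

```text
clock: 5.45
position: [661.4, 100.1, 249.4]
ee_rot: [0.929, -0.188, 0.308, -0.081]
contact_force: [1.6, -0.5, -0.3]
gripper_width: 50.2
grasp_force: 62.8
```

Call:
send_rows --targets '[{"gripper":0.6,"x":0.2,"y":0,"z":-0.3,"ax":1.4,"ay":3.4,"az":-5.5},{"gripper":0.6,"x":0.2,"y":0,"z":-0.2,"ax":1.4,"ay":3.4,"az":-5.5},{"gripper":0.6,"x":0.2,"y":0,"z":-0.2,"ax":1.4,"ay":3.4,"az":-5.5},{"gripper":0.6,"x":0.2,"y":0,"z":-0.2,"ax":1.4,"ay":3.4,"az":-5.5},{"gripper":0.6,"x":0,"y":0,"z":0,"ax":0,"ay":0,"az":0}]'

```text
clock: 5.87
position: [664.6, 118.8, 331.6]
ee_rot: [0.921, -0.011, 0.388, -0.016]
contact_force: [0.6, -0.6, -2.9]
gripper_width: 50.0
grasp_force: 62.9
```

```bash
python3 - <<'E'
from h import *
p,r,s=cur();print(p.round(1),r.as_matrix().round(3).tolist(),np.round(s["joints"],2),s["clock"],s["contact_force"].round(1) if hasattr(s["contact_force"],"round") else s["contact_force"],s["gripper_width"])
im,P=cloud("top","t2"); np.savez("t2.npz",im=im,P=P)
a=cv2.resize(im[100:280,150:390,::-1],(640,480)); im2,P2=cloud("side"); b=cv2.resize(im2[:,:,::-1],(640,480))[100:430,150:560]
b=cv2.resize(b,(596,480)); cv2.imwrite("pics/c2.png",cv2.resize(np.hstack([a,b]),(800,320)))
np.savez("s2.npz",im=im2,P=P2)
E
```

```text
[651.  118.4 344.9] [[0.698, -0.008, 0.716], [-0.033, -0.999, 0.021], [0.715, -0.038, -0.698]] [ 0.25  0.09 -0.69  1.54 -0.16 -0.18] 5.8667 [ 0.6 -0.6 -2.9] 49.999927827447124
```

View pics/c2.png

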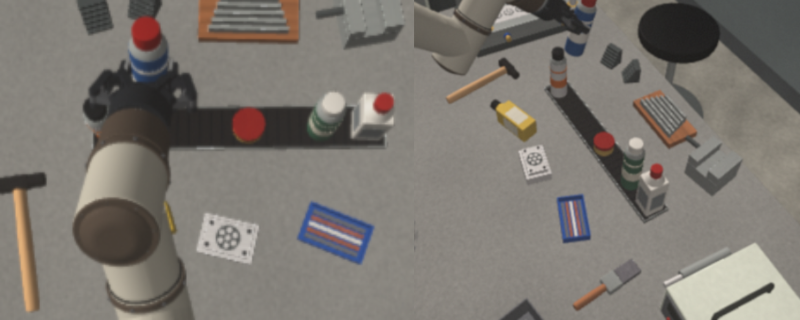

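The picture shows the can still held, not yet upright, and joint 5 sitting at its -0.16 limit (the wrist got near straight). I'll fit the arm's kinematics from the logged poses so I can choose a reachable yaw.

```bash
cat > kin.py <<'E'
import numpy as np,itertools,json
from scipy.optimize import least_squares
from scipy.spatial.transform import Rotation as R
E=lambda a,t:R.from_rotvec(np.array(a,float)*t)
LO=np.array([-3.14,-1.21,-1.07,-3.16,-2.99,-3.1]);HI=np.array([3.14,2.06,1.41,2.05,-.16,3.1])
def fk(q,m):
    s4,s6,d1,a1,L2,a3,L4,L6,lat,rt=m
    r=E([0,0,1],q[0]);p=np.array([0,0,d1])+r.apply([a1,lat,0])
    r=r*E([0,1,0],q[1]);p=p+r.apply([0,0,L2])
    r=r*E([0,1,0],-q[2]);p=p+r.apply([L4,0,a3])
    r=r*E([1,0,0],s4*q[3])*E([0,1,0],-q[4]);p=p+r.apply([L6,0,0])
    return p,r*E([1,0,0],s6*q[5])*rt
def ik(p,rg,m,seeds=40,seed=0):
    rng=np.random.default_rng(seed);out=[]
    for i in range(seeds):
        f=lambda q:np.r_[(fk(q,m)[0]-p)/100,(rg.inv()*fk(q,m)[1]).as_rotvec()*3]
        x0=rng.uniform(np.maximum(LO,-2.5),np.minimum(HI,2.5)); x0[0]=np.arctan2(p[1],p[0])+rng.normal()*.3;x0[1]=rng.uniform(0,1.4);x0[2]=rng.uniform(-.9,.9)
        o=least_squares(f,x0,bounds=(LO,HI),max_nfev=60)
        if o.cost<1e-6 and not any(np.allclose(o.x,k,atol=.03) for k in out): out.append(o.x)
    return out
E
python3 - <<'E'
from h import *; import kin,pickle
s=arm.read_state()
D=[([-.875,.385,.008,0,-1.194,-.259],[264.413,-566.29,231.312],[-.216668,.976245,0,0]),
([.1,.53,.18,-.55,-1.25,.13],[651.6,80.2,169.1],R.from_matrix([[.04,-1,-.03],[-.87,-.05,.5],[-.5,.01,-.87]]).as_quat()),
([.16,.68,.07,-.63,-.98,.25],[656.4,123.1,21.8],[.697,-.669,-.182,-.182]),
(s["joints"],s["position"],s["ee_rot"])]
print(np.round(s["joints"],3),s["position"])
best=None
for s4 in(1,-1):
  for s6 in(1,-1):
    def mk(v): return (s4,s6,*v[:7],R.from_rotvec(v[7:]))
    def f(v):
        o=[]
        for q,p,r in D:
            P,Q=kin.fk(q,mk(v)); o+=[*(P-p)/100,*(R.from_quat(r).inv()*Q).as_rotvec()*3]
        o+=list((np.array(v[:7])-[300,0,350,0,350,250,0])/3e5)
        return o
    for rt0 in([0,1.57,0],[1.2,1.2,1.2],[-1.2,1.2,1.2],[1.2,1.2,-1.2],[-1.2,1.2,-1.2],[2.2,0,2.2],[2.2,0,-2.2]):
        o=least_squares(f,[300,50,350,0,350,250,0,*rt0])
        if best is None or o.cost<best[0]: best=(o.cost,mk(o.x)); v=o
print(best[0],np.round(v.x,2),best[1][:2]); print(np.round(v.fun[:24]*100/1,1))
pickle.dump(best[1],open("m.pkl","wb"))
E
```

```text
[ 0.254  0.097 -0.689  1.539 -0.161 -0.186] [664.24608698 117.98536738 328.19891075]Traceback (most recent call last):
  File "<stdin>", line 19, in <module>
NameError: name 'least_squares' is not defined
```

```bash
cat > fit.py <<'E'
from h import *; import kin,pickle,json,os
from scipy.optimize import least_squares
s=arm.read_state()
f0="data.json"
D=json.load(open(f0)) if os.path.exists(f0) else [([-.875,.385,.008,0,-1.194,-.259],[264.413,-566.29,231.312],[-.216668,.976245,0,0]),
([.1,.53,.18,-.55,-1.25,.13],[651.6,80.2,169.1],R.from_matrix([[.04,-1,-.03],[-.87,-.05,.5],[-.5,.01,-.87]]).as_quat().tolist()),
([.16,.68,.07,-.63,-.98,.25],[656.4,123.1,21.8],[.697,-.669,-.182,-.182])]
D.append((list(map(float,s["joints"])),list(map(float,s["position"])),list(map(float,s["ee_rot"]))))
json.dump(D,open(f0,"w"))
best=None
for s4 in(1,-1):
  for s6 in(1,-1):
    def mk(v): return (s4,s6,*v[:7],R.from_rotvec(v[7:]))
    def f(v):
        o=[]
        for q,p,r in D:
            P,Q=kin.fk(q,mk(v)); o+=[*(P-p)/100,*(R.from_quat(r).inv()*Q).as_rotvec()*3]
        return o+list((np.array(v[:7])-[300,0,350,0,350,250,0])/3e5)
    for rt0 in([0,1.57,0],[1.2,1.2,1.2],[-1.2,1.2,1.2],[1.2,1.2,-1.2],[-1.2,1.2,-1.2],[2.2,0,2.2],[2.2,0,-2.2]):
        o=least_squares(f,[300,50,350,0,350,250,0,*rt0])
        if best is None or o.cost<best[0]: best=(o.cost,mk(o.x)); v=o
print(best[0],np.round(v.x,2),best[1][:2]); print(np.round(v.fun[:6*len(D)]*100,1))
pickle.dump(best[1],open("m.pkl","wb"))
E
python3 fit.py
```

```text
1.7533597331548965 [ 24.02 409.02 431.86   1.82  21.7  246.3  -96.07  -1.21   1.21  -1.21] (-1, -1)
[ 4.13e+01  5.03e+01 -5.96e+01 -4.00e-01 -4.00e-01  2.00e-01 -4.50e+00
  1.10e+01  8.00e+00 -1.00e-01  3.00e-01  1.00e+00  4.77e+01  1.53e+01
  1.13e+02  7.00e-01  6.00e-01 -1.50e+00 -1.21e+01 -8.87e+01 -6.14e+01
 -3.00e-01 -4.00e-01  2.00e-01]
```

```bash
cat > kin2.py <<'E'
import re
s=open('kin.py').read()
s=s.replace("s4,s6,d1,a1,L2,a3,L4,L6,lat,rt=m","s4,s6,d1,a1,L2,a3,L4,L6,lat,x2,o5y,o5z,o6,rt=m")
s=s.replace("r.apply([0,0,L2])","r.apply([x2,0,L2])")
s=s.replace("*E([0,1,0],-q[4]);p=p+r.apply([L6,0,0])",";p=p+r.apply([0,o5y,o5z]);r=r*E([0,1,0],-q[4]);p=p+r.apply([L6,0,o6])")
open('kin.py','w').write(s)
f=open('fit.py').read()
f=f.replace("D.append","0 and D.append").replace("*v[:7],R.from_rotvec(v[7:])","*v[:11],R.from_rotvec(v[11:])").replace("np.array(v[:7])-[300,0,350,0,350,250,0])/3e5","np.array(v[:11])-[350,0,400,0,400,300,-80,0,-80,0,0])/1e4")
f=f.replace("[300,50,350,0,350,250,0,*rt0]","[350,50,400,0,400,300,-80,0,-80,0,0,*rt0]")
open('fit.py','w').write(f)
E
python3 kin2.py; python3 fit.py
```

```text
0.0005998158042863165 [ 178.75  -35.55  551.28   17.41  421.26  307.74   -9.32   22.75 -150.61
   -3.87   14.76   -1.21    1.21   -1.21] (-1, -1)
[-0.   0.2 -0.4 -0.4 -0.4  0.2  0.3 -0.2  0.4 -0.1  0.3  1.  -0.2  0.
 -0.1  0.7  0.6 -1.5  0.1  0.1  0.1 -0.3 -0.4  0.2]
```

```bash
cat > srch.py <<'E'
from h import *; import kin,pickle
m=pickle.load(open("m.pkl","rb"))
def search(gp,psis,s=-1,b=30,seeds=14):
    for d in psis:
        ps=np.radians(d);c,sn=np.cos(np.radians(b)),np.sin(np.radians(b))
        r=frame([c*np.cos(ps),c*np.sin(ps),-sn],s*np.array([-np.sin(ps),np.cos(ps),0]))
        for q in kin.ik(np.array(gp)+19*r.as_matrix()[:,2],r,m,seeds):
            mg=np.minimum(q-kin.LO,kin.HI-q).min()
            if mg>.03: print(d,b,q.round(2),round(mg,2))
E
python3 - <<'E'
from srch import *
print(np.round(arm.read_state()["joints"],2))
print("low");search([657,150,90],range(-90,181,15))
print("high");search([640,120,230],range(-60,91,15))
E
```

```text
[ 0.25  0.1  -0.69  1.54 -0.16 -0.19]
low
-90 30 [ 0.71  0.88 -0.04  0.72 -1.51 -1.09] 1.03
-75 30 [ 0.73  0.79 -0.28  0.93 -1.32 -1.11] 0.79
-60 30 [ 0.7   0.71 -0.5   1.22 -1.14 -1.18] 0.57
-45 30 [ 0.6   0.63 -0.68  1.61 -1.02 -1.27] 0.39
15 30 [-0.07  0.53 -0.55 -2.6  -0.59 -1.86] 0.43
30 30 [-0.06  0.53 -0.36 -2.05 -0.57 -2.27] 0.41
45 30 [-0.05  0.56 -0.24 -1.67 -0.71 -2.5 ] 0.55
60 30 [-0.06  0.61 -0.12 -1.42 -0.9  -2.6 ] 0.5
75 30 [-0.05  0.67  0.02 -1.24 -1.11 -2.62] 0.48
90 30 [-0.04  0.75  0.18 -1.1  -1.33 -2.62] 0.48
105 30 [-0.    0.83  0.35 -0.99 -1.54 -2.6 ] 0.5
120 30 [ 0.04  0.92  0.53 -0.9  -1.76 -2.55] 0.55
135 30 [ 0.1   1.    0.7  -0.81 -1.96 -2.49] 0.61
150 30 [ 0.16  1.09  0.87 -0.71 -2.15 -2.4 ] 0.54
165 30 [ 0.24  1.16  1.01 -0.59 -2.31 -2.26] 0.4
180 30 [ 0.32  1.22  1.08 -0.42 -2.42 -2.06] 0.33
high
-60 30 [ 0.7   0.49 -0.5   1.14 -1.23 -0.96] 0.57
-45 30 [ 0.61  0.4  -0.69  1.45 -1.03 -1.  ] 0.38
-30 30 [ 0.44  0.32 -0.81  1.89 -0.84 -1.08] 0.16
0 30 [-0.05  0.24 -0.63 -3.01 -0.35 -1.66] 0.15
30 30 [ 0.06  0.25 -0.29 -1.5  -0.4  -2.98] 0.12
45 30 [-0.02  0.31 -0.21 -1.35 -0.69 -2.94] 0.16
60 30 [-0.07  0.38 -0.09 -1.24 -0.97 -2.9 ] 0.2
75 30 [-0.08  0.47  0.05 -1.14 -1.22 -2.85] 0.25
90 30 [-0.08  0.56  0.21 -1.05 -1.46 -2.8 ] 0.3
```

```bash
cat >> srch.py <<'E'
from scipy.spatial.transform import Slerp
def track(q,A,ra,B,rb,n):
    """follow gp A->B with IK; return worst step rad/row, final q, worst residual"""
    ws=0;wr=0
    d=(ra.inv()*rb).as_rotvec();TA=A+19*ra.as_matrix()[:,2];TB=B+19*rb.as_matrix()[:,2]
    for i in range(1,n+1):
        p=TA+(TB-TA)*i/n;r=ra*R.from_rotvec(d*i/n)
        f=lambda x:np.r_[(kin.fk(x,m)[0]-p)/100,(r.inv()*kin.fk(x,m)[1]).as_rotvec()*3]
        o=kin.least_squares(f,np.clip(q,kin.LO+1e-4,kin.HI-1e-4),bounds=(kin.LO,kin.HI))
        ws=max(ws,abs(o.x-q).max());wr=max(wr,o.cost);q=o.x
    return round(ws,2),q.round(2),wr
def place(psi,b=30,s=-1):
    ps=np.radians(psi);c,sn=np.cos(np.radians(b)),np.sin(np.radians(b))
    return frame([c*np.cos(ps),c*np.sin(ps),-sn],s*np.array([-np.sin(ps),np.cos(ps),0]))
E
python3 - <<'E'
from srch import *
p,r,s=cur();q=np.array(s["joints"])
print("yellow low")
for b in (15,30,45): search([657,150,88],[-10,0,10,20],s=1,b=b,seeds=10)
for psi in(-40,-50,-60):
    rb=place(psi);A=np.array([640,70,250.]);L=np.array([657,62,90.])
    t=track(q,p,r,A,rb,18);print(psi,t);print(track(t[1],A,rb,L,rb,8))
rb=place(-50);plan([640,70,250],rb,.6,n=18)
E
```

```text
yellow low
10 15 [-0.09  0.67 -0.73 -2.86 -1.15  1.52] 0.3
20 15 [-0.16  0.67 -0.62 -2.58 -1.06  1.42] 0.45
10 30 [-0.06  0.53 -0.62 -2.8  -0.64  1.42] 0.36
20 30 [-0.08  0.53 -0.48 -2.41 -0.56  1.15] 0.4
-40 (np.float64(0.16), array([ 0.46,  0.31, -0.77,  1.67, -0.92, -1.  ]), np.float64(9.00393283066207e-20))
(np.float64(0.05), array([ 0.33,  0.57, -0.81,  2.  , -0.96, -1.37]), np.float64(2.624445197148956e-20))
-50 (np.float64(0.14), array([ 0.56,  0.37, -0.68,  1.4 , -1.06, -0.96]), np.float64(7.861824901846753e-19))
(np.float64(0.05), array([ 0.45,  0.61, -0.74,  1.68, -1.01, -1.31]), np.float64(2.9710068919240857e-19))
-60 (np.float64(0.13), array([ 0.62,  0.43, -0.56,  1.2 , -1.19, -0.94]), np.float64(1.1427944888424987e-18))
(np.float64(0.04), array([ 0.54,  0.65, -0.63,  1.4 , -1.08, -1.24]), np.float64(2.2598227806801935e-19))
rows 18 dist 107.0 turn deg/row [-2.3  0.8  1.6]
[-0.39, 0.36, 0.28] [-0.38, 0.36, 0.29] [-0.38, 0.36, 0.3] [-0.37, 0.35, 0.31] [-0.37, 0.35, 0.32] [-0.36, 0.35, 0.32] [-0.36, 0.35, 0.33] [-0.35, 0.34, 0.34] [-0.35, 0.34, 0.35] [-0.34, 0.33, 0.36] [-0.34, 0.33, 0.37] [-0.33, 0.32, 0.37] [-0.33, 0.32, 0.38] [-0.33, 0.31, 0.39] [-0.33, 0.3, 0.4] [-0.32, 0.3, 0.4] [-0.32, 0.29, 0.41] [-0.32, 0.28, 0.42]
```

Call:
send_rows --targets '[{"gripper":0.6,"x":-0.45,"y":0.43,"z":0.34,"ax":-2.8,"ay":1.0,"az":1.9},{"gripper":0.6,"x":-0.45,"y":0.43,"z":0.36,"ax":-2.8,"ay":1.0,"az":1.9},{"gripper":0.6,"x":-0.45,"y":0.43,"z":0.37,"ax":-2.8,"ay":1.0,"az":1.9},{"gripper":0.6,"x":-0.45,"y":0.42,"z":0.38,"ax":-2.8,"ay":1.0,"az":1.9},{"gripper":0.6,"x":-0.44,"y":0.42,"z":0.39,"ax":-2.8,"ay":1.0,"az":1.9}]'

```text
clock: 6.38
position: [659.8, 97.3, 297.1]
ee_rot: [0.896, -0.139, 0.418, 0.066]
contact_force: [0.4, -0.4, -1.9]
gripper_width: 50.3
grasp_force: 62.9
```

Call:
send_rows --targets '[{"gripper":0.6,"x":-0.43,"y":0.42,"z":0.4,"ax":-2.8,"ay":1.0,"az":1.9},{"gripper":0.6,"x":-0.42,"y":0.41,"z":0.41,"ax":-2.8,"ay":1.0,"az":1.9},{"gripper":0.6,"x":-0.42,"y":0.41,"z":0.42,"ax":-2.8,"ay":1.0,"az":1.9},{"gripper":0.6,"x":-0.41,"y":0.4,"z":0.43,"ax":-2.8,"ay":1.0,"az":1.9},{"gripper":0.6,"x":-0.4,"y":0.39,"z":0.44,"ax":-2.8,"ay":1.0,"az":1.9}]'

```text
clock: 6.8
position: [654.7, 77.3, 267.9]
ee_rot: [0.848, -0.259, 0.44, 0.146]
contact_force: [0.5, 0.3, -1.6]
gripper_width: 50.1
grasp_force: 62.9
```

Call:
send_rows --targets '[{"gripper":0.6,"x":-0.4,"y":0.38,"z":0.45,"ax":-2.8,"ay":1.0,"az":1.9},{"gripper":0.6,"x":-0.4,"y":0.37,"z":0.46,"ax":-2.8,"ay":1.0,"az":1.9},{"gripper":0.6,"x":-0.4,"y":0.36,"z":0.48,"ax":-2.8,"ay":1.0,"az":1.9},{"gripper":0.6,"x":-0.39,"y":0.35,"z":0.49,"ax":-2.8,"ay":1.0,"az":1.9},{"gripper":0.6,"x":-0.38,"y":0.34,"z":0.5,"ax":-2.8,"ay":1.0,"az":1.9}]'

```text
clock: 7.22
position: [649.7, 57.2, 238.9]
ee_rot: [0.779, -0.373, 0.452, 0.222]
contact_force: [0.9, -0.4, -2.2]
gripper_width: 50.4
grasp_force: 62.9
```

```bash
python3 - <<'E'
from h import *
p,r,s=cur();print(p.round(1),r.as_matrix().round(3).tolist(),np.round(s["joints"],2),s["clock"],s["gripper_width"])
M=r.as_matrix();print("can axis est",(M@[.866,0,-.5]).round(3))
for n in("top","side"):
    im,P=cloud(n); I=im.astype(int)
    c=np.linalg.norm(P-p,axis=-1)<150
    for nm,mm in(("blue",(I[...,2]>I[...,0]+30)),("red",(I[...,0]>I[...,2]+70))):
        q=P[c&mm]
        if len(q)>20: print(n,nm,len(q),np.percentile(q,[2,50,98],axis=0).round(0).tolist())
    if n=="side":
        b=arm.boxes_of(n,"blue_can")[:1];print(b); l,t,w,h=map(int,b[0]["rect"])
        cv2.imwrite("pics/c3.png",cv2.resize(im[max(0,t-20):t+h+20,max(0,l-40):l+w+40,::-1],None,fx=4,fy=4))
E
```

```text
[639.5  70.2 248.2] [[0.313, -0.782, 0.54], [-0.38, -0.624, -0.683], [0.871, 0.009, -0.492]] [ 0.53  0.39 -0.69  1.42 -1.06 -1.  ] 7.2167 50.41522236429119
can axis est [0.001 0.013 1.   ]
top red 161 [[630.0, 51.0, 320.0], [646.0, 66.0, 323.0], [661.0, 82.0, 327.0]]
side blue 132 [[621.0, 36.0, 165.0], [635.0, 41.0, 237.0], [650.0, 53.0, 281.0]]
side red 87 [[628.0, 48.0, 319.0], [642.0, 62.0, 322.0], [659.0, 76.0, 326.0]]
[{'rect': [282.3, 120.2, 20.4, 56.1], 'score': 0.67}]
```

View pics/c3.png

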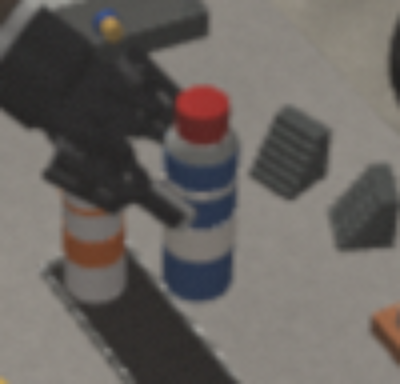

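The can is upright: cap at (203, 112) and base at (198, 285) in the crop, with top z about 324. I'll go down 150 mm, then ease to contact.

```bash
python3 - <<'E'
from h import *
p,r,s=cur();plan(p+[10,-3,-150],r,.6,n=6);print(p,(r.as_matrix().T@[0,0,-.2]).round(3))
E
```

```text
rows 6 dist 150.0 turn deg/row [0. 0. 0.]
[-2.1, -0.12, 1.36] [-2.1, -0.12, 1.36] [-2.1, -0.12, 1.36] [-2.1, -0.12, 1.36] [-2.1, -0.12, 1.36] [-2.1, -0.12, 1.36] 
[640.09607029  71.12610729 248.16816027] [-0.174 -0.002  0.099]
```

Call:
send_rows --targets '[{"gripper":0.6,"x":-2.1,"y":-0.12,"z":1.36,"ax":0,"ay":0,"az":0},{"gripper":0.6,"x":-2.1,"y":-0.12,"z":1.36,"ax":0,"ay":0,"az":0},{"gripper":0.6,"x":-2.1,"y":-0.12,"z":1.36,"ax":0,"ay":0,"az":0},{"gripper":0.6,"x":-2.1,"y":-0.12,"z":1.36,"ax":0,"ay":0,"az":0},{"gripper":0.6,"x":-2.1,"y":-0.12,"z":1.36,"ax":0,"ay":0,"az":0}]'

```text
clock: 7.78
position: [659.2, 54.5, 115.7]
ee_rot: [0.78, -0.371, 0.454, 0.22]
contact_force: [0.3, 0.3, -2.8]
gripper_width: 49.7
grasp_force: 62.9
```

Call:
send_rows --targets '[{"gripper":0.6,"x":-2.1,"y":-0.12,"z":1.36,"ax":0,"ay":0,"az":0},{"gripper":0.6,"x":0,"y":0,"z":0,"ax":0,"ay":0,"az":0},{"gripper":0.6,"x":0,"y":0,"z":0,"ax":0,"ay":0,"az":0}]'

```text
clock: 8.03
position: [660.8, 53.2, 91.0]
ee_rot: [0.78, -0.371, 0.453, 0.222]
contact_force: [-0.4, 0.1, -1.4]
gripper_width: 49.9
grasp_force: 62.9
```

Call:
send_rows --targets '[{"gripper":0.6,"x":-0.17,"y":0,"z":0.1,"ax":0,"ay":0,"az":0},{"gripper":0.6,"x":-0.17,"y":0,"z":0.1,"ax":0,"ay":0,"az":0},{"gripper":0.6,"x":0,"y":0,"z":0,"ax":0,"ay":0,"az":0}]'

```text
clock: 8.28
position: [661.6, 54.4, 89.2]
ee_rot: [0.779, -0.371, 0.455, 0.22]
contact_force: [-0.3, -0.3, -2.1]
gripper_width: 50.0
grasp_force: 62.9
```

```bash
python3 - <<'E'
from h import *
p,r,s=cur();print(p.round(1),s["clock"],np.round(s["contact_force"],1),s["gripper_width"])
for n in("top","side"):
    im,P=cloud(n); I=im.astype(int)
    q=P[(np.linalg.norm(P-p,axis=-1)<120)&(I[...,0]>I[...,2]+70)&(P[...,2]>140)]
    if len(q): print(n,len(q),np.percentile(q,[2,50,98],axis=0).round(1).tolist())
E
```

```text
[651.2  67.4  98.5] 8.2833 [-0.3 -0.3 -2.1] 50.02018395882212
top 120 [[642.6, 47.3, 170.1], [657.3, 63.7, 173.7], [674.2, 78.0, 176.5]]
side 79 [[637.9, 44.2, 171.0], [654.3, 56.8, 174.6], [670.3, 75.1, 179.1]]
```

Call:
send_rows --targets '[{"gripper":0.6,"x":-0.17,"y":0,"z":0.1,"ax":0,"ay":0,"az":0},{"gripper":0.6,"x":-0.17,"y":0,"z":0.1,"ax":0,"ay":0,"az":0},{"gripper":0.6,"x":0,"y":0,"z":0,"ax":0,"ay":0,"az":0}]'

```text
clock: 8.63
position: [661.2, 53.9, 83.6]
ee_rot: [0.779, -0.371, 0.454, 0.221]
contact_force: [0.6, 0.1, -2.4]
gripper_width: 50.2
grasp_force: 62.9
```

Call:
send_rows --targets '[{"gripper":0.6,"x":-0.13,"y":0,"z":0.07,"ax":0,"ay":0,"az":0},{"gripper":0.6,"x":0,"y":0,"z":0,"ax":0,"ay":0,"az":0}]'

```text
clock: 8.8
position: [661.4, 53.8, 82.6]
ee_rot: [0.779, -0.371, 0.454, 0.221]
contact_force: [-0.2, 0.0, 0.1]
gripper_width: 49.7
grasp_force: 63.0
```

```bash
python3 - <<'E'
from h import *
p,r,s=cur();print(p.round(1),s["clock"],np.round(s["contact_force"],1),np.round(s["wrist_torque"],2))
im,P=cloud("top"); I=im.astype(int)
q=P[(np.linalg.norm(P-p,axis=-1)<120)&(I[...,0]>I[...,2]+70)&(P[...,2]>140)]
print(len(q),np.percentile(q,[2,50,98],axis=0).round(1).tolist())
E
```

```text
[651.1  66.8  91.9] 8.8 [-0.2  0.   0.1] [ 1.45  1.22 -0.09]
119 [[641.8, 47.7, 162.6], [657.7, 62.0, 167.1], [673.0, 78.4, 170.7]]
```

Wrist load has gone to 0, so the base is on the liner. I'll ease a little more, open, and back off along the tool.

Call:
send_rows --targets '[{"gripper":0.6,"x":-0.06,"y":0,"z":0.03,"ax":0,"ay":0,"az":0},{"gripper":-0.7,"x":0,"y":0,"z":0,"ax":0,"ay":0,"az":0},{"gripper":-0.7,"x":0,"y":0,"z":0,"ax":0,"ay":0,"az":0},{"gripper":-0.7,"x":0,"y":0,"z":0,"ax":0,"ay":0,"az":0},{"gripper":-0.7,"x":0,"y":0,"z":0,"ax":0,"ay":0,"az":0}]'

```text
clock: 9.27
position: [661.3, 54.0, 81.8]
ee_rot: [0.779, -0.371, 0.454, 0.22]
contact_force: [0.3, 0.2, 0.2]
gripper_width: 72.8
grasp_force: 0.0
```

Call:
send_rows --targets '[{"gripper":-0.7,"x":0,"y":0,"z":-1,"ax":0,"ay":0,"az":0},{"gripper":-0.7,"x":0,"y":0,"z":-2,"ax":0,"ay":0,"az":0},{"gripper":-0.7,"x":0,"y":0,"z":-2,"ax":0,"ay":0,"az":0},{"gripper":-0.7,"x":0,"y":0,"z":-2,"ax":0,"ay":0,"az":0},{"gripper":-0.7,"x":0,"y":0,"z":-2,"ax":0,"ay":0,"az":0}]'

```text
clock: 9.68
position: [611.7, 115.6, 126.2]
ee_rot: [0.779, -0.371, 0.454, 0.221]
contact_force: [0.8, 1.0, 0.3]
gripper_width: 72.8
grasp_force: 0.0
```

```bash
python3 - <<'E'
from srch import *
p,r,s=cur();print(p.round(1),s["clock"],np.round(s["joints"],2),s["gripper_width"])
im,P=cloud("top","t4"); I=im.astype(int)
q=P[(abs(P[...,0]-657)<50)&(abs(P[...,1]-65)<45)&(I[...,0]>I[...,2]+70)&(P[...,2]>100)]
print(len(q),np.percentile(q,[2,50,98],axis=0).round(1).tolist())
# yellow: axis cap dir c
a=np.radians(18.8);c=np.array([-np.sin(a),np.cos(a),0]);per=np.array([np.cos(a),np.sin(a),0])
z=np.load("top.npz");Q=z["P"][210:248,195:255].reshape(-1,3);Q=Q[Q[:,2]>25];u=Q[:,:2]@c[:2];print("along",np.percentile(u,[.5,99.5]),"across",np.percentile(Q[Q[:,2]>48][:,:2]@per[:2],[1,99]))
RY=frame(-c*.5-Z*C30,-per);print(RY.as_matrix().round(2).tolist())
for g in([470,173,34],[470,173,200]):
    for qq in kin.ik(np.array(g)+19*RY.as_matrix()[:,2],RY,m,14): print(g,qq.round(2))
E
```

```text
[601.4 128.5 135.5] 9.6833 [ 0.65  0.55 -0.78  1.46 -1.07 -1.28] 72.79670913634735
119 [[641.5, 44.8, 163.7], [656.1, 61.2, 167.3], [672.9, 75.5, 170.3]]
along [-52.32460419 105.53818674] across [474.6360029  526.89085176]
[[0.28, -0.95, 0.16], [-0.82, -0.32, -0.47], [0.5, -0.0, -0.87]]
[470, 173, 34] [ 0.87  0.51 -0.71  0.68 -0.76 -1.13]
[470, 173, 200] [ 0.9   0.28 -0.53  0.49 -1.12 -0.87]
```

```bash
cat >> h.py <<'E'
_a=np.radians(18.8);CY=np.array([-np.sin(_a),np.cos(_a),0]);PY=np.array([np.cos(_a),np.sin(_a),0])
RY=frame(-CY*.5-Z*C30,-PY); GY=np.array([465.4,187,33.])
E
python3 - <<'E'
from srch import *
p,r,s=cur();q=np.array(s["joints"])
pre=GY-120*RY.as_matrix()[:,2]+[0,0,40];print(pre)
t=track(q,p,r,pre,RY,14);print(t);t2=track(t[1],pre,RY,GY,RY,5);print(t2)
plan(pre,RY,-1,n=14);plan(GY,RY,-1,p0=pre,r0=RY)
up=GY+[0,0,200];t3=track(t2[1],GY,RY,up,RY,8);print("lift",t3)
for psi in(5,10,15,20):
    rb=place(psi,30,1)
    for g in([600,150,270],[560,160,290]):
        for k in kin.ik(np.array(g)+19*rb.as_matrix()[:,2],rb,m,10):
            print(psi,g,k.round(2),track(k,np.array(g,float),rb,np.array([652,150,88.]),rb,10))
E
```

```text
[446.06363288 243.80020523 176.92228632]
(np.float64(0.15), array([ 1.03,  0.35, -0.47,  0.44, -1.14, -0.96]), np.float64(8.038952114493785e-20))
(np.float64(0.07), array([ 0.9 ,  0.52, -0.7 ,  0.65, -0.77, -1.13]), np.float64(7.291524366295525e-24))
rows 14 dist 202.0 turn deg/row [-1.  -2.2  1. ]
[-0.47, 0.38, -1.31] [-0.52, 0.41, -1.28] [-0.56, 0.44, -1.26] [-0.59, 0.48, -1.23] [-0.63, 0.51, -1.19] [-0.67, 0.54, -1.16] [-0.7, 0.58, -1.12] [-0.73, 0.61, -1.09] [-0.76, 0.64, -1.05] [-0.79, 0.68, -1.01] [-0.81, 0.71, -0.96] [-0.83, 0.74, -0.92] [-0.85, 0.77, -0.87] [-0.87, 0.8, -0.83] 
rows 5 dist 156.0 turn deg/row [0. 0. 0.]
[-0.4, -0.0, 3.09] [-0.4, -0.0, 3.09] [-0.4, -0.0, 3.09] [-0.4, -0.0, 3.09] [-0.4, -0.0, 3.09] 
lift (np.float64(0.05), array([ 0.93,  0.26, -0.46,  0.46, -1.2 , -0.85]), np.float64(6.43154303223829e-19))
5 [600, 150, 270] [ 0.01  0.13 -0.56 -2.74 -0.17  1.22] (np.float64(0.08), array([-0.02,  0.53, -0.69, -2.99, -0.7 ,  1.51]), np.float64(4.139798398943084e-18))
```

```bash
python3 - <<'E'
from srch import *
for b in(10,20):
    sb,cb=np.sin(np.radians(b)),np.cos(np.radians(b)); ry=frame(-CY*sb-Z*cb,-PY)
    for g in(GY,GY+[0,0,200]):
        for k in kin.ik(np.array(g)+19*ry.as_matrix()[:,2],ry,m,10): print("pick",b,k.round(2))
    for psi in(8,18):
        rb=place(psi,b,1)
        for g in([600,150,270],[560,150,120]):
            for k in kin.ik(np.array(g)+19*rb.as_matrix()[:,2],rb,m,16):
                print(b,psi,g,k.round(2),track(k,np.array(g,float),rb,np.array([652,150,88.]),rb,8))
E
```

```text
pick 10 [ 0.78  0.45 -0.64  0.29 -0.58 -0.71]
pick 10 [ 0.8   0.19 -0.39  0.18 -1.08 -0.56]
10 8 [600, 150, 270] [-0.07  0.24 -0.81 -2.87 -0.88  1.43] (np.float64(0.07), array([-0.07,  0.73, -0.78, -2.93, -1.34,  1.56]), np.float64(5.879559024214684e-26))
10 8 [560, 150, 120] [-0.1   0.65 -1.   -2.91 -1.47  1.59] (np.float64(0.03), array([-0.07,  0.73, -0.78, -2.93, -1.34,  1.56]), np.float64(3.0149260833957685e-21))
10 18 [600, 150, 270] [-0.14  0.23 -0.68 -2.51 -0.83  1.2 ] (np.float64(0.06), array([-0.16,  0.72, -0.68, -2.65, -1.24,  1.49]), np.float64(1.304255852982173e-26))
10 18 [560, 150, 120] [-0.21  0.64 -0.89 -2.62 -1.36  1.55] (np.float64(0.03), array([-0.16,  0.72, -0.68, -2.65, -1.24,  1.49]), np.float64(1.7531340493992325e-23))
pick 20 [ 0.84  0.47 -0.69  0.51 -0.65 -0.96]
pick 20 [ 0.87  0.22 -0.43  0.33 -1.13 -0.72]
20 8 [600, 150, 270] [-0.05  0.16 -0.69 -2.78 -0.52  1.32] (np.float64(0.07), array([-0.06,  0.62, -0.74, -2.92, -1.01,  1.52]), np.float64(4.2306233638781286e-22))
20 8 [560, 150, 120] [-0.08  0.5  -0.95 -2.91 -1.1   1.54] (np.float64(0.03), array([-0.06,  0.62, -0.74, -2.92, -1.01,  1.52]), np.float64(1.8009716265554005e-22))
20 18 [600, 150, 270] [-0.05  0.16 -0.53 -2.29 -0.46  0.91] (np.float64(0.1), array([-0.13,  0.61, -0.63, -2.61, -0.92,  1.39]), np.float64(7.667194978761815e-21))
20 18 [560, 150, 120] [-0.17  0.49 -0.84 -2.6  -1.    1.44] (np.float64(0.03), array([-0.13,  0.61, -0.63, -2.61, -0.92,  1.39]), np.float64(6.411440246099506e-22))
```

Call:
send_rows --targets '[{"gripper":-0.7,"x":-0.47,"y":0.38,"z":-1.3,"ax":-1,"ay":-2.2,"az":1},{"gripper":-0.7,"x":-0.52,"y":0.41,"z":-1.3,"ax":-1,"ay":-2.2,"az":1},{"gripper":-1,"x":-0.56,"y":0.44,"z":-1.26,"ax":-1,"ay":-2.2,"az":1},{"gripper":-1,"x":-0.6,"y":0.48,"z":-1.23,"ax":-1,"ay":-2.2,"az":1},{"gripper":-1,"x":-0.63,"y":0.51,"z":-1.2,"ax":-1,"ay":-2.2,"az":1}]'

```text
clock: 10.15
position: [553.7, 157.3, 137.6]
ee_rot: [0.792, -0.444, 0.369, 0.198]
contact_force: [0.5, 0.3, 1.3]
gripper_width: 85.3
grasp_force: 0.0
```

Call:
send_rows --targets '[{"gripper":-1,"x":-0.67,"y":0.54,"z":-1.16,"ax":-1,"ay":-2.2,"az":1},{"gripper":-1,"x":-0.7,"y":0.58,"z":-1.12,"ax":-1,"ay":-2.2,"az":1},{"gripper":-1,"x":-0.73,"y":0.61,"z":-1.1,"ax":-1,"ay":-2.2,"az":1},{"gripper":-1,"x":-0.76,"y":0.64,"z":-1.05,"ax":-1,"ay":-2.2,"az":1},{"gripper":-1,"x":-0.8,"y":0.68,"z":-1,"ax":-1,"ay":-2.2,"az":1}]'

```text
clock: 10.57
position: [495.5, 198.8, 149.5]
ee_rot: [0.794, -0.511, 0.28, 0.172]
contact_force: [0.8, 0.6, 0.3]
gripper_width: 85.6
grasp_force: 0.0
```

Call:
send_rows --targets '[{"gripper":-1,"x":-0.8,"y":0.71,"z":-0.96,"ax":-1,"ay":-2.2,"az":1},{"gripper":-1,"x":-0.83,"y":0.74,"z":-0.92,"ax":-1,"ay":-2.2,"az":1},{"gripper":-1,"x":-0.85,"y":0.77,"z":-0.87,"ax":-1,"ay":-2.2,"az":1},{"gripper":-1,"x":-0.87,"y":0.8,"z":-0.83,"ax":-1,"ay":-2.2,"az":1}]'

```text
clock: 10.9
position: [449.1, 231.3, 159.2]
ee_rot: [0.789, -0.559, 0.206, 0.15]
contact_force: [-1.0, 0.4, 0.1]
gripper_width: 85.6
grasp_force: 0.0
```

```bash
cat >> h.py <<'E'
BY=np.radians(18)
def RYb(a): 
    a=np.radians(a);c=np.array([-np.sin(a),np.cos(a),0]);p=np.array([np.cos(a),np.sin(a),0])
    return frame(-c*np.sin(BY)-Z*np.cos(BY),-p),c,p
E
python3 - <<'E'
from srch import *
im,P=cloud("wrist","w4");I=im.astype(int)
mk=(I[...,0]>I[...,2]+40)&(P[...,2]>44)&(P[...,2]<70)&(P[...,0]<540)
q=P[mk];print(len(q),cv2.minAreaRect(q[:,:2].astype(np.float32)),np.percentile(q,[1,50,99],axis=0).round(1).tolist())
p,r,s=cur();ry,c,pp=RYb(18.8)
g=GY.copy();g[2]=28;print(p.round(1))
plan(g,ry,-1);print(track(np.array(s["joints"]),p,r,g,ry,5))
E
```

```text
6769 ((469.0191345214844, 176.0236358642578), (53.38451385498047, 131.60984802246094), 18.603771209716797) [[433.0, 111.8, 44.8], [466.2, 194.8, 54.8], [509.2, 234.9, 56.6]]
[446.1 241.6 177. ]
rows 5 dist 160.0 turn deg/row [ 0.  -2.3  0.1]
[-0.53, -0.02, 3.16] [-0.4, -0.02, 3.18] [-0.27, -0.02, 3.19] [-0.15, -0.02, 3.2] [-0.02, -0.01, 3.2] 
(np.float64(0.1), array([ 0.83,  0.47, -0.69,  0.49, -0.62, -0.93]), np.float64(2.6155962276541986e-21))
```

View pics/w4.png

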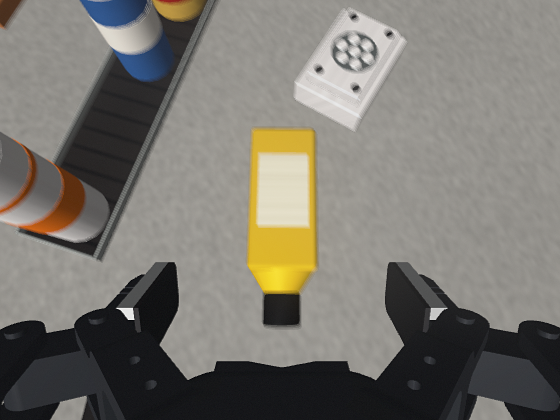

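The wrist view shows the bottle square and centred between the pads (body columns 250-316, cap at (281, 308)), and it agrees with the top camera. Blue can stands in the row at (140, 40). Picking the bottle.

Call:
send_rows --targets '[{"gripper":-1,"x":-0.53,"y":0,"z":3.16,"ax":0,"ay":-2.3,"az":0.1},{"gripper":-1,"x":-0.4,"y":0,"z":3.18,"ax":0,"ay":-2.3,"az":0.1},{"gripper":-1,"x":-0.27,"y":0,"z":3.2,"ax":0,"ay":-2.3,"az":0.1},{"gripper":-1,"x":-0.15,"y":0,"z":3.2,"ax":0,"ay":-2.3,"az":0.1},{"gripper":-1,"x":0,"y":0,"z":3.2,"ax":0,"ay":-2.3,"az":0.1}]'

```text
clock: 11.37
position: [467.3, 178.1, 7.6]
ee_rot: [0.804, -0.574, 0.127, 0.092]
contact_force: [0.3, -1.1, 0.2]
gripper_width: 85.5
grasp_force: 0.0
```

Call:
send_rows --targets '[{"gripper":-1,"x":0,"y":0,"z":0,"ax":0,"ay":0,"az":0},{"gripper":0.6,"x":0,"y":0,"z":0,"ax":0,"ay":0,"az":0},{"gripper":0.6,"x":0,"y":0,"z":0,"ax":0,"ay":0,"az":0},{"gripper":0.6,"x":0,"y":0,"z":0,"ax":0,"ay":0,"az":0},{"gripper":0.6,"x":0,"y":0,"z":0,"ax":0,"ay":0,"az":0}]'

```text
clock: 11.78
position: [468.0, 180.2, 10.1]
ee_rot: [0.804, -0.574, 0.128, 0.091]
contact_force: [1.1, -0.2, 0.5]
gripper_width: 53.9
grasp_force: 63.9
```

Call:
send_rows --targets '[{"gripper":0.6,"x":0,"y":0,"z":0,"ax":0,"ay":0,"az":0},{"gripper":0.6,"x":0,"y":0,"z":0,"ax":0,"ay":0,"az":0},{"gripper":0.6,"x":0,"y":0,"z":0,"ax":0,"ay":0,"az":0}]'

```text
clock: 12.03
position: [468.0, 180.2, 10.1]
ee_rot: [0.804, -0.574, 0.128, 0.091]
contact_force: [-2.1, 2.7, 6.1]
gripper_width: 53.3
grasp_force: 64.7
```

```bash
cat > jp.py <<'E'
from srch import *
def jrows(q0,q1,n):
    Q=[q0+(q1-q0)*i/n for i in range(n+1)];F=[fkk for fkk in(kin.fk(q,m) for q in Q)]
    for i in range(n):
        (a,ra),(b,rb)=F[i],F[i+1]
        print(np.r_[(ra.inv().apply(b-a)/10).round(2),np.degrees((ra.inv()*rb).as_rotvec()).round(1)].tolist(),(b-19*rb.as_matrix()[:,2]).round().tolist())
E
python3 - <<'E'
from jp import *
p,r,s=cur();q=np.array(s["joints"]);print(p.round(1),s["clock"],s["gripper_width"],np.round(s["contact_force"],1),q.round(2))
up=p+[0,0,190];plan(up,r,.6,n=5);t=track(q,p,r,up,r,6);print(t)
rb=place(12,18,1);g=[560,150,270]
for k in kin.ik(np.array(g)+19*rb.as_matrix()[:,2],rb,m,16):
    print(k.round(2)); n=int(abs(k-t[1]).max()/.17)+1;print(n)
    jrows(t[1],k,n)
E
```

```text
[466.1 185.7  28.2] 12.0333 53.307238673967085 [-2.1  2.7  6.1] [ 0.82  0.49 -0.71  0.52 -0.58 -0.96]
rows 5 dist 190.0 turn deg/row [0. 0. 0.]
[1.18, -0.0, -3.61] [1.18, -0.0, -3.61] [1.18, -0.0, -3.61] [1.18, -0.0, -3.61] [1.18, -0.0, -3.61] 
(np.float64(0.11), array([ 0.86,  0.22, -0.45,  0.31, -1.08, -0.7 ]), np.float64(1.1045811629881273e-26))
[-0.08  0.11 -0.74 -2.62 -0.58  1.22]
18
[-0.68, 3.57, 2.9, -4.9, -7.3, 1.2] [433.0, 172.0, 190.0]
[-0.95, 3.09, 2.52, -3.6, -7.7, 1.6] [403.0, 164.0, 166.0]
[-1.2, 2.59, 2.15, -2.4, -8.0, 1.9] [373.0, 165.0, 148.0]
[-1.44, 2.07, 1.78, -1.1, -8.2, 2.1] [348.0, 173.0, 134.0]
[-1.66, 1.53, 1.44, 0.2, -8.1, 2.3] [328.0, 186.0, 126.0]
[-1.85, 0.96, 1.11, 1.5, -8.0, 2.4] [314.0, 203.0, 123.0]
[-2.02, 0.39, 0.83, 2.6, -7.6, 2.5] [308.0, 222.0, 125.0]
[-2.15, -0.2, 0.58, 3.7, -7.2, 2.6] [309.0, 241.0, 131.0]
[-2.24, -0.79, 0.38, 4.7, -6.7, 2.6] [317.0, 259.0, 140.0]
[-2.28, -1.37, 0.22, 5.6, -6.0, 2.6] [333.0, 273.0, 152.0]
[-2.29, -1.94, 0.11, 6.3, -5.4, 2.6] [355.0, 282.0, 166.0]
[-2.25, -2.49, 0.05, 7.0, -4.6, 2.6] [381.0, 285.0, 181.0]
[-2.18, -3.01, 0.03, 7.5, -3.8, 2.6] [411.0, 282.0, 197.0]
[-2.07, -3.48, 0.06, 7.8, -3.1, 2.6] [443.0, 270.0, 214.0]
[-1.92, -3.92, 0.12, 8.1, -2.3, 2.6] [476.0, 251.0, 230.0]
[-1.76, -4.3, 0.21, 8.3, -1.5, 2.6] [507.0, 224.0, 245.0]
[-1.57, -4.63, 0.32, 8.3, -0.8, 2.6] [535.0, 190.0, 258.0]
[-1.38, -4.9, 0.45, 8.2, -0.1, 2.7] [560.0, 150.0, 270.0]
```

```bash
cat > jp2.py <<'E'
from srch import *
def mixed(q0,A,q1,B,n,lift=0,show=True):
    ps,rs=[],[]
    for i in range(n+1):
        u=i/n;rr=kin.fk(q0+(q1-q0)*u,m)[1];rs.append(rr)
        ps.append(A+(B-A)*u+[0,0,lift*np.sin(np.pi*u)]+19*rr.as_matrix()[:,2])
    q=q0;ws=wr=0;mg=9;prev=q0
    for i in range(1,n+1):
        f=lambda x:np.r_[(kin.fk(x,m)[0]-ps[i])/100,(rs[i].inv()*kin.fk(x,m)[1]).as_rotvec()*3]
        o=kin.least_squares(f,np.clip(q,kin.LO+1e-4,kin.HI-1e-4),bounds=(kin.LO,kin.HI))
        ws=max(ws,abs(o.x-q).max());wr=max(wr,o.cost);q=o.x;mg=min(mg,np.minimum(q-kin.LO,kin.HI-q).min())
    print("step",ws.round(3),"res",wr,"margin",mg.round(2),q.round(2))
    if show:
        for i in range(n): print(np.r_[(rs[i].inv().apply(ps[i+1]-ps[i])/10).round(2),np.degrees((rs[i].inv()*rs[i+1]).as_rotvec()).round(1)].tolist())
E
python3 - <<'E'
from jp2 import *
p,r,s=cur();q=np.array(s["joints"])
rb=place(12,18,1)
for h,g in((230,[540,150,270]),(230,[500,160,290]),(260,[460,200,290])):
    up=p+[0,0,h];t=track(q,p,r,up,r,7);print(h,g,t)
    for k in kin.ik(np.array(g)+19*rb.as_matrix()[:,2],rb,m,10):
        for lf in(0,60): mixed(t[1],up,k,np.array(g,float),30,lf,False)
E
```

```text
230 [540, 150, 270] (np.float64(0.12), array([ 0.86,  0.19, -0.38,  0.3 , -1.17, -0.67]), np.float64(1.738637241937743e-26))
step 0.21 res 9.085101204326324e-18 margin 0.29 [-0.09  0.08 -0.78 -2.62 -0.59  1.22]
step 0.227 res 4.568358070853539e-18 margin 0.29 [-0.09  0.08 -0.78 -2.62 -0.59  1.22]
230 [500, 160, 290] (np.float64(0.12), array([ 0.86,  0.19, -0.38,  0.3 , -1.17, -0.67]), np.float64(1.738637241937743e-26))
step 0.213 res 9.716849717246534e-18 margin 0.25 [-0.06 -0.03 -0.82 -2.62 -0.52  1.19]
step 0.233 res 7.627799785569347e-18 margin 0.25 [-0.06 -0.03 -0.82 -2.62 -0.52  1.19]
260 [460, 200, 290] (np.float64(0.13), array([ 0.86,  0.17, -0.33,  0.29, -1.24, -0.65]), np.float64(1.6240905778357351e-25))
step 0.255 res 1.0644028272243374e-17 margin 0.12 [ 0.05 -0.07 -0.95 -2.86 -0.58  1.39]
step 0.269 res 1.1654958347932163e-17 margin 0.12 [ 0.05 -0.07 -0.95 -2.86 -0.58  1.39]
```

Call:
send_rows --targets '[{"gripper":0.6,"x":0.4,"y":0,"z":-1.2,"ax":0,"ay":0,"az":0},{"gripper":0.6,"x":1,"y":0,"z":-3,"ax":0,"ay":0,"az":0},{"gripper":0.6,"x":1.2,"y":0,"z":-3.6,"ax":0,"ay":0,"az":0},{"gripper":0.6,"x":1.2,"y":0,"z":-3.6,"ax":0,"ay":0,"az":0},{"gripper":0.6,"x":1.2,"y":0,"z":-3.6,"ax":0,"ay":0,"az":0}]'

```text
clock: 12.45
position: [466.7, 177.9, 167.9]
ee_rot: [0.803, -0.574, 0.127, 0.093]
contact_force: [0.2, 0.7, -3.8]
gripper_width: 53.7
grasp_force: 64.3
```

Call:
send_rows --targets '[{"gripper":0.6,"x":1.2,"y":0,"z":-3.6,"ax":0,"ay":0,"az":0},{"gripper":0.6,"x":1.1,"y":0,"z":-3.3,"ax":0,"ay":0,"az":0},{"gripper":0.6,"x":0,"y":0,"z":0,"ax":0,"ay":0,"az":0}]'

```text
clock: 12.7
position: [470.6, 180.4, 246.7]
ee_rot: [0.804, -0.575, 0.129, 0.085]
contact_force: [0.3, 1.6, -3.3]
gripper_width: 53.3
grasp_force: 64.8
```

```bash
python3 - <<'E'
from jp2 import *
p,r,s=cur();q=np.array(s["joints"]);print(p.round(1),s["clock"],s["gripper_width"],np.round(s["contact_force"],1),q.round(2))
P,Q=kin.fk(q,m);print("model err",P-s["position"],np.degrees((r.inv()*Q).as_rotvec()))
rb=place(12,18,1);g=[540,150,270]
k=kin.ik(np.array(g)+19*rb.as_matrix()[:,2],rb,m,10)[0]
mixed(q,p,k,np.array(g,float),40)
E
```

```text
[468.5 185.8 264.8] 12.7 53.28687785394476 [ 0.3  1.6 -3.3] [ 0.85  0.19 -0.37  0.3  -1.17 -0.66]
model err [ 3.77370651  0.17876518 -2.12181117] [-0.05586319 -0.0848874   0.04591764]
step 0.159 res 3.30829240384445e-18 margin 0.29 [-0.09  0.08 -0.78 -2.62 -0.59  1.22]
[0.03, -0.06, 0.03, -2.3, -3.4, 0.1]
[0.02, -0.07, 0.01, -2.1, -3.5, 0.2]
[0.02, -0.08, 0.0, -1.8, -3.6, 0.3]
[0.02, -0.09, -0.01, -1.6, -3.7, 0.4]
[0.01, -0.1, -0.03, -1.3, -3.7, 0.5]
[0.01, -0.11, -0.04, -1.0, -3.8, 0.6]
[0.0, -0.12, -0.05, -0.7, -3.8, 0.7]
[-0.0, -0.13, -0.06, -0.5, -3.8, 0.7]
[-0.01, -0.14, -0.07, -0.2, -3.8, 0.8]
[-0.01, -0.15, -0.08, 0.1, -3.8, 0.8]
[-0.02, -0.16, -0.08, 0.3, -3.7, 0.9]
[-0.02, -0.17, -0.09, 0.6, -3.7, 0.9]
[-0.03, -0.18, -0.09, 0.8, -3.6, 1.0]
[-0.04, -0.19, -0.1, 1.1, -3.6, 1.0]
[-0.04, -0.21, -0.1, 1.3, -3.5, 1.0]
[-0.05, -0.22, -0.1, 1.6, -3.4, 1.1]
[-0.05, -0.23, -0.1, 1.8, -3.3, 1.1]
[-0.06, -0.24, -0.1, 2.0, -3.2, 1.1]
[-0.06, -0.25, -0.09, 2.2, -3.0, 1.1]
[-0.06, -0.26, -0.09, 2.4, -2.9, 1.1]
[-0.07, -0.27, -0.08, 2.6, -2.8, 1.1]
[-0.07, -0.28, -0.07, 2.7, -2.6, 1.1]
[-0.07, -0.29, -0.07, 2.9, -2.4, 1.1]
[-0.07, -0.29, -0.06, 3.0, -2.3, 1.1]
[-0.07, -0.3, -0.05, 3.2, -2.1, 1.2]
[-0.07, -0.31, -0.03, 3.3, -2.0, 1.2]
[-0.07, -0.31, -0.02, 3.4, -1.8, 1.2]
[-0.07, -0.32, -0.01, 3.5, -1.6, 1.2]
[-0.07, -0.32, 0.0, 3.6, -1.4, 1.2]
[-0.07, -0.32, 0.02, 3.6, -1.3, 1.2]
[-0.06, -0.32, 0.03, 3.7, -1.1, 1.2]
[-0.06, -0.32, 0.04, 3.7, -0.9, 1.2]
[-0.06, -0.31, 0.05, 3.8, -0.8, 1.2]
[-0.06, -0.31, 0.07, 3.8, -0.6, 1.2]
[-0.05, -0.3, 0.08, 3.8, -0.4, 1.2]
[-0.05, -0.3, 0.09, 3.8, -0.3, 1.2]
[-0.05, -0.29, 0.1, 3.8, -0.1, 1.2]
[-0.05, -0.28, 0.11, 3.8, 0.0, 1.3]
[-0.05, -0.27, 0.12, 3.8, 0.2, 1.3]
[-0.05, -0.26, 0.13, 3.7, 0.3, 1.3]
```

Call:
send_rows --targets '[{"gripper":0.6,"x":0.03,"y":-0.06,"z":0.03,"ax":-2.3,"ay":-3.4,"az":0.1},{"gripper":0.6,"x":0.02,"y":-0.07,"z":0.01,"ax":-2.1,"ay":-3.5,"az":0.2},{"gripper":0.6,"x":0.02,"y":-0.08,"z":0,"ax":-1.8,"ay":-3.6,"az":0.3},{"gripper":0.6,"x":0.02,"y":-0.09,"z":0,"ax":-1.6,"ay":-3.7,"az":0.4},{"gripper":0.6,"x":0,"y":-0.1,"z":0,"ax":-1.3,"ay":-3.7,"az":0.5}]'

```text
clock: 13.12
position: [471.4, 178.4, 238.0]
ee_rot: [0.795, -0.602, -0.045, 0.064]
contact_force: [-0.8, -0.0, -2.4]
gripper_width: 53.5
grasp_force: 64.5
```

Call:
send_rows --targets '[{"gripper":0.6,"x":0,"y":-0.11,"z":-0.04,"ax":-1,"ay":-3.8,"az":0.6},{"gripper":0.6,"x":0,"y":-0.12,"z":-0.05,"ax":-0.7,"ay":-3.8,"az":0.7},{"gripper":0.6,"x":0,"y":-0.13,"z":-0.06,"ax":-0.5,"ay":-3.8,"az":0.7},{"gripper":0.6,"x":0,"y":-0.14,"z":-0.07,"ax":-0.2,"ay":-3.8,"az":0.8},{"gripper":0.6,"x":0,"y":-0.15,"z":-0.08,"ax":0.1,"ay":-3.8,"az":0.8}]'

```text
clock: 13.53
position: [478.5, 179.5, 239.6]
ee_rot: [0.755, -0.629, -0.185, -0.018]
contact_force: [-0.7, -0.5, -4.3]
gripper_width: 53.1
grasp_force: 64.5
```

Call:
send_rows --targets '[{"gripper":0.6,"x":0,"y":-0.16,"z":-0.08,"ax":0.3,"ay":-3.7,"az":0.9},{"gripper":0.6,"x":0,"y":-0.17,"z":-0.09,"ax":0.6,"ay":-3.7,"az":0.9},{"gripper":0.6,"x":0,"y":-0.18,"z":-0.09,"ax":0.8,"ay":-3.6,"az":1},{"gripper":0.6,"x":0,"y":-0.19,"z":-0.1,"ax":1.1,"ay":-3.6,"az":1},{"gripper":0.6,"x":0,"y":-0.21,"z":-0.1,"ax":1.3,"ay":-3.5,"az":1}]'

```text
clock: 13.95
position: [488.5, 178.9, 241.8]
ee_rot: [0.687, -0.657, -0.279, -0.136]
contact_force: [1.8, -0.1, -3.1]
gripper_width: 53.3
grasp_force: 64.5
```

Call:
send_rows --targets '[{"gripper":0.6,"x":-0.05,"y":-0.22,"z":-0.1,"ax":1.6,"ay":-3.4,"az":1.1},{"gripper":0.6,"x":-0.05,"y":-0.23,"z":-0.1,"ax":1.8,"ay":-3.3,"az":1.1},{"gripper":0.6,"x":-0.06,"y":-0.24,"z":-0.1,"ax":2,"ay":-3.2,"az":1.1},{"gripper":0.6,"x":-0.06,"y":-0.25,"z":-0.09,"ax":2.2,"ay":-3,"az":1.1},{"gripper":0.6,"x":-0.06,"y":-0.26,"z":-0.09,"ax":2.4,"ay":-2.9,"az":1.1}]'

```text
clock: 14.37
position: [501.1, 178.0, 245.2]
ee_rot: [-0.595, 0.687, 0.318, 0.269]
contact_force: [-0.1, 0.2, -3.7]
gripper_width: 53.4
grasp_force: 64.6
```

```bash
python3 - <<'E'
from jp2 import *
p,r,s=cur();q=np.array(s["joints"]);print(p.round(1),s["clock"],s["gripper_width"],np.round(s["contact_force"],1),q.round(2))
rb=place(12,18,1);g=[540,150,270]
k=kin.ik(np.array(g)+19*rb.as_matrix()[:,2],rb,m,10)[0]
mixed(q,p,k,np.array(g,float),20)
E
```

```text
[501.3 163.6 257.5] 14.3667 53.3857068951152 [-0.1  0.2 -3.7] [ 0.1   0.26 -0.1  -0.91 -1.27  0.07]
step 0.123 res 1.3002547437177272e-19 margin 0.29 [-0.09  0.08 -0.78 -2.62 -0.59  1.22]
[-0.17, -0.25, -0.1, 2.0, -4.2, -0.3]
[-0.17, -0.27, -0.09, 2.3, -4.0, -0.2]
[-0.17, -0.28, -0.08, 2.6, -3.7, -0.0]
[-0.16, -0.3, -0.07, 2.9, -3.4, 0.1]
[-0.15, -0.31, -0.05, 3.2, -3.1, 0.3]
[-0.14, -0.32, -0.04, 3.4, -2.8, 0.4]
[-0.14, -0.33, -0.03, 3.7, -2.4, 0.5]
[-0.13, -0.33, -0.01, 3.8, -2.1, 0.6]
[-0.12, -0.34, 0.01, 4.0, -1.7, 0.7]
[-0.11, -0.34, 0.02, 4.1, -1.3, 0.8]
[-0.09, -0.34, 0.04, 4.2, -0.9, 0.9]
[-0.08, -0.34, 0.05, 4.3, -0.6, 1.0]
[-0.07, -0.33, 0.07, 4.3, -0.2, 1.0]
[-0.07, -0.32, 0.08, 4.3, 0.2, 1.1]
[-0.06, -0.31, 0.1, 4.3, 0.5, 1.1]
[-0.05, -0.3, 0.11, 4.2, 0.9, 1.2]
[-0.04, -0.29, 0.12, 4.1, 1.2, 1.2]
[-0.04, -0.27, 0.13, 4.0, 1.5, 1.2]
[-0.04, -0.26, 0.13, 3.9, 1.8, 1.3]
[-0.03, -0.24, 0.14, 3.7, 2.1, 1.3]
```

Call:
send_rows --targets '[{"gripper":0.6,"x":-0.17,"y":-0.25,"z":-0.1,"ax":2,"ay":-4.2,"az":-0.3},{"gripper":0.6,"x":-0.17,"y":-0.27,"z":-0.09,"ax":2.3,"ay":-4,"az":-0.2},{"gripper":0.6,"x":-0.17,"y":-0.28,"z":-0.08,"ax":2.6,"ay":-3.7,"az":0},{"gripper":0.6,"x":-0.16,"y":-0.3,"z":-0.07,"ax":2.9,"ay":-3.4,"az":0.1},{"gripper":0.6,"x":-0.15,"y":-0.31,"z":-0.05,"ax":3.2,"ay":-3.1,"az":0.3}]'

```text
clock: 14.78
position: [515.9, 176.8, 253.1]
ee_rot: [-0.501, 0.668, 0.331, 0.44]
contact_force: [-0.1, -0.0, -3.5]
gripper_width: 53.1
grasp_force: 64.7
```

Call:
send_rows --targets '[{"gripper":0.6,"x":-0.14,"y":-0.32,"z":-0.04,"ax":3.4,"ay":-2.8,"az":0.4},{"gripper":0.6,"x":-0.14,"y":-0.33,"z":-0.03,"ax":3.7,"ay":-2.4,"az":0.5},{"gripper":0.6,"x":-0.13,"y":-0.33,"z":0,"ax":3.8,"ay":-2.1,"az":0.6},{"gripper":0.6,"x":-0.12,"y":-0.34,"z":0,"ax":4,"ay":-1.7,"az":0.7},{"gripper":0.6,"x":-0.11,"y":-0.34,"z":0.02,"ax":4.1,"ay":-1.3,"az":0.8}]'

```text
clock: 15.2
position: [531.2, 171.7, 259.2]
ee_rot: [-0.371, 0.686, 0.272, 0.564]
contact_force: [-0.3, 0.8, -2.9]
gripper_width: 53.3
grasp_force: 64.7
```

Call:
send_rows --targets '[{"gripper":0.6,"x":-0.09,"y":-0.34,"z":0.04,"ax":4.2,"ay":-0.9,"az":0.9},{"gripper":0.6,"x":-0.08,"y":-0.34,"z":0.05,"ax":4.3,"ay":-0.6,"az":1},{"gripper":0.6,"x":-0.07,"y":-0.33,"z":0.07,"ax":4.3,"ay":-0.2,"az":1},{"gripper":0.6,"x":-0.07,"y":-0.32,"z":0.08,"ax":4.3,"ay":0.2,"az":1.1},{"gripper":0.6,"x":-0.06,"y":-0.31,"z":0.1,"ax":4.3,"ay":0.5,"az":1.1}]'

```text
clock: 15.62
position: [545.2, 163.5, 262.3]
ee_rot: [-0.225, 0.737, 0.17, 0.614]
contact_force: [0.1, -0.0, -4.1]
gripper_width: 53.0
grasp_force: 64.7
```

Call:
send_rows --targets '[{"gripper":0.6,"x":-0.05,"y":-0.3,"z":0.11,"ax":4.2,"ay":0.9,"az":1.2},{"gripper":0.6,"x":-0.04,"y":-0.29,"z":0.12,"ax":4.1,"ay":1.2,"az":1.2},{"gripper":0.6,"x":-0.04,"y":-0.27,"z":0.13,"ax":4,"ay":1.5,"az":1.2},{"gripper":0.6,"x":-0.04,"y":-0.26,"z":0.13,"ax":3.9,"ay":1.8,"az":1.3},{"gripper":0.6,"x":-0.03,"y":-0.24,"z":0.14,"ax":3.7,"ay":2.1,"az":1.3}]'

```text
clock: 16.03
position: [556.0, 154.4, 262.8]
ee_rot: [-0.085, 0.805, 0.06, 0.584]
contact_force: [1.1, 0.5, -2.4]
gripper_width: 53.5
grasp_force: 64.7
```

```bash
python3 - <<'E'
from jp2 import *
p,r,s=cur();q=np.array(s["joints"]);M=r.as_matrix();print(p.round(1),s["clock"],s["gripper_width"],np.round(s["contact_force"],1),q.round(2),M.round(3).tolist())
print("axis",(M@[-np.cos(BY),0,-np.sin(BY)]).round(3))
im,P=cloud("side","s5");I=im.astype(int)
y=P[(np.linalg.norm(P-p,axis=-1)<140)&(I[...,0]>I[...,2]+50)];print(len(y),np.percentile(y,[2,50,98],axis=0).round().tolist())
im2,P2=cloud("top"); d=np.linalg.norm(P2-p,axis=-1)<140;print("top max z",np.nanmax(P2[d][:,2]))
y=P2[d&(im2.max(-1)<60)&(P2[...,2]>p[2]+65)];print("cap",len(y),np.median(y,0).round() if len(y) else "")
uv=np.argwhere(np.linalg.norm(P-p,axis=-1)<110);a,b=uv.min(0),uv.max(0);a=np.maximum(a-15,0)
cv2.imwrite("pics/c5.png",cv2.resize(im[a[0]:b[0]+15,a[1]:b[1]+15,::-1],None,fx=4,fy=4)[:600,:800])
rb=place(12,18,1)
for g in([540,150,130],[575,150,93],[650,150,93]):print(g,track(q,p,r,np.array(g,float),rb,15)[1:])
E
```

```text
[538.3 150.6 268.7] 16.0333 53.535904837391286 [ 1.1  0.5 -2.4] [-0.12  0.07 -0.73 -2.52 -0.56  1.13] [[-0.304, -0.208, 0.93], [-0.067, 0.978, 0.197], [-0.95, -0.002, -0.311]]
axis [0.002 0.003 1.   ]
452 [[508.0, 120.0, 197.0], [529.0, 131.0, 301.0], [566.0, 164.0, 321.0]]
top max z 354.48535283381784
cap 353 [442. 140. 343.]
[540, 150, 130] (array([-0.14,  0.49, -0.96, -2.78, -1.14,  1.53]), np.float64(2.3609060520510446e-25))
[575, 150, 93] (array([-0.13,  0.61, -0.9 , -2.8 , -1.19,  1.55]), np.float64(2.2204473194611103e-26))
[650, 150, 93] (array([-0.1 ,  0.62, -0.71, -2.8 , -1.03,  1.49]), np.float64(1.679517963948756e-19))
```

View pics/c5.png

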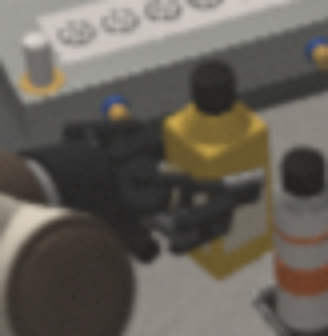

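The picture shows the bottle upright with its cap (213, 85) on top, held between the fingers. I'll lower it in front of the tray, move it in between blue and grey, then set it down.

```bash
python3 - <<'E'
from jp2 import *
p,r,s=cur();rb=place(12,18,1);A=np.array([550,147,114.]);B=np.array([652,147,106.]);C=np.array([652,147,86.])
print(p);plan(A,rb,.6,n=7);plan(B,rb,.6,n=5,p0=A,r0=rb);plan(C,rb,.6,n=4,p0=B,r0=rb);print(rb.as_matrix().T@[0,0,-.15])
E
```

```text
[538.53716093 151.54906952 270.37295887]
rows 7 dist 157.0 turn deg/row [0. 0. 0.]
[2.08, -0.1, 0.82] [2.08, -0.1, 0.82] [2.08, -0.1, 0.83] [2.08, -0.1, 0.83] [2.08, -0.1, 0.83] [2.08, -0.1, 0.83] [2.08, -0.1, 0.83] 
rows 5 dist 102.0 turn deg/row [0. 0. 0.]
[-0.46, -0.42, 1.95] [-0.46, -0.42, 1.95] [-0.46, -0.42, 1.95] [-0.46, -0.42, 1.95] [-0.46, -0.42, 1.95] 
rows 4 dist 20.0 turn deg/row [0. 0. 0.]
[0.48, 0.0, 0.15] [0.48, 0.0, 0.15] [0.48, 0.0, 0.15] [0.48, 0.0, 0.15] 
[0.14265848 0.         0.04635255]
```

Call:
send_rows --targets '[{"gripper":0.6,"x":2.08,"y":-0.1,"z":0.82,"ax":0,"ay":0,"az":0},{"gripper":0.6,"x":2.08,"y":-0.1,"z":0.82,"ax":0,"ay":0,"az":0},{"gripper":0.6,"x":2.08,"y":-0.1,"z":0.83,"ax":0,"ay":0,"az":0},{"gripper":0.6,"x":2.08,"y":-0.1,"z":0.83,"ax":0,"ay":0,"az":0},{"gripper":0.6,"x":2.08,"y":-0.1,"z":0.83,"ax":0,"ay":0,"az":0}]'

```text
clock: 16.55
position: [566.2, 151.1, 152.6]
ee_rot: [-0.087, 0.803, 0.062, 0.587]
contact_force: [1.1, 0.8, -3.9]
gripper_width: 53.8
grasp_force: 64.8
```

Call:
send_rows --targets '[{"gripper":0.6,"x":2.08,"y":-0.1,"z":0.83,"ax":0,"ay":0,"az":0},{"gripper":0.6,"x":2.08,"y":-0.1,"z":0.83,"ax":0,"ay":0,"az":0},{"gripper":0.6,"x":0,"y":0,"z":0,"ax":0,"ay":0,"az":0},{"gripper":0.6,"x":0,"y":0,"z":0,"ax":0,"ay":0,"az":0}]'

```text
clock: 16.88
position: [570.1, 149.8, 106.5]
ee_rot: [-0.086, 0.804, 0.063, 0.585]
contact_force: [0.4, -0.0, -2.9]
gripper_width: 53.3
grasp_force: 64.6
```

```bash
python3 - <<'E'
from jp2 import *
p,r,s=cur();M=r.as_matrix();print(p.round(1),s["clock"],np.round(s["contact_force"],1),"axis",(M@[-np.cos(BY),0,-np.sin(BY)]).round(3))
im,P=cloud("side");I=im.astype(int)
d=(abs(P[...,0]-p[0])<70)&(abs(P[...,1]-p[1])<70)&(P[...,2]<p[2]+140)
y=P[d&(I[...,0]>I[...,2]+50)];print("yellow z",np.percentile(y[:,2],[1,5,95,99]).round(1))
k=P[d&(im.max(-1)<70)&(P[...,2]>p[2]+45)];print("cap",len(k),np.percentile(k,[5,50,95],axis=0).round(1).tolist() if len(k) else"")
im,P=cloud("top");k=P[(abs(P[...,0]-p[0])<45)&(abs(P[...,1]-p[1])<45)&(P[...,2]>p[2]+50)&(P[...,2]<p[2]+110)];print("top",len(k),np.percentile(k,[5,50,95],axis=0).round(1).tolist() if len(k) else"")
rb=place(12,18,1);plan([652,147,106],rb,.6,n=5)
E
```

```text
[552.4 146.  112.4] 16.8833 [ 0.4 -0.  -2.9] axis [-0.    -0.001  1.   ]
yellow z [ 37.   43.7 163.4 168.5]
cap 94 [[538.7, 131.2, 170.0], [549.4, 137.6, 188.8], [561.2, 151.7, 194.6]]
top 149 [[538.3, 132.5, 163.4], [549.8, 144.9, 192.6], [565.8, 159.0, 196.6]]
rows 5 dist 100.0 turn deg/row [0.  0.1 0. ]
[-0.37, -0.4, 1.92] [-0.38, -0.4, 1.92] [-0.38, -0.4, 1.92] [-0.38, -0.39, 1.91] [-0.39, -0.39, 1.91]
```

Call:
send_rows --targets '[{"gripper":0.6,"x":-0.38,"y":-0.4,"z":1.92,"ax":0,"ay":0,"az":0},{"gripper":0.6,"x":-0.38,"y":-0.4,"z":1.92,"ax":0,"ay":0,"az":0},{"gripper":0.6,"x":-0.38,"y":-0.4,"z":1.92,"ax":0,"ay":0,"az":0},{"gripper":0.6,"x":-0.38,"y":-0.4,"z":1.91,"ax":0,"ay":0,"az":0},{"gripper":0.6,"x":-0.38,"y":-0.4,"z":1.91,"ax":0,"ay":0,"az":0}]'

```text
clock: 17.4
position: [670.6, 150.9, 103.9]
ee_rot: [-0.087, 0.8, 0.061, 0.59]
contact_force: [1.8, 0.0, -3.0]
gripper_width: 53.0
grasp_force: 65.0
```

Call:
send_rows --targets '[{"gripper":0.6,"x":0.48,"y":0,"z":0.15,"ax":0,"ay":0,"az":0},{"gripper":0.6,"x":0.48,"y":0,"z":0.15,"ax":0,"ay":0,"az":0},{"gripper":0.6,"x":0.48,"y":0,"z":0.15,"ax":0,"ay":0,"az":0},{"gripper":0.6,"x":0.38,"y":0,"z":0.12,"ax":0,"ay":0,"az":0},{"gripper":0.6,"x":0,"y":0,"z":0,"ax":0,"ay":0,"az":0}]'

```text
clock: 17.82
position: [668.5, 150.6, 79.1]
ee_rot: [-0.086, 0.803, 0.062, 0.586]
contact_force: [-0.3, -0.3, -4.3]
gripper_width: 53.3
grasp_force: 64.5
```

Call:
send_rows --targets '[{"gripper":0.6,"x":0,"y":0,"z":0,"ax":0,"ay":0,"az":0},{"gripper":0.6,"x":0.14,"y":0,"z":0.05,"ax":0,"ay":0,"az":0},{"gripper":0.6,"x":0,"y":0,"z":0,"ax":0,"ay":0,"az":0}]'

```text
clock: 18.07
position: [669.5, 150.4, 78.1]
ee_rot: [-0.086, 0.803, 0.062, 0.587]
contact_force: [1.0, 0.8, -3.3]
gripper_width: 53.4
grasp_force: 64.5
```

```bash
cat > chk.py <<'E'
from jp2 import *
p,r,s=cur();M=r.as_matrix();print(p.round(1),s["clock"],np.round(s["contact_force"],1),np.round(s["wrist_torque"],2),"axis",(M@[-np.cos(BY),0,-np.sin(BY)]).round(3))
for n in("side","top"):
    im,P=cloud(n);k=P[(abs(P[...,0]-652)<30)&(abs(P[...,1]-147)<30)&(im.max(-1)<70)&(P[...,2]>140)&(P[...,2]<p[2]+130)];print(n,len(k),np.percentile(k,[5,50,90],axis=0).round(1).tolist() if len(k) else"")
E
python3 chk.py
```

```text
[651.8 146.6  83.8] 18.0667 [ 1.   0.8 -3.3] [-0.55  2.78 -0.01] axis [-0.007  0.001  1.   ]
side 84 [[636.8, 131.0, 141.3], [647.2, 138.4, 160.5], [657.6, 149.0, 165.3]]
top 92 [[640.0, 134.8, 149.8], [651.3, 145.9, 163.2], [661.2, 156.6, 165.7]]
```

Call:
send_rows --targets '[{"gripper":0.6,"x":0.12,"y":0,"z":0.04,"ax":0,"ay":0,"az":0},{"gripper":0.6,"x":0,"y":0,"z":0,"ax":0,"ay":0,"az":0},{"gripper":0.6,"x":0,"y":0,"z":0,"ax":0,"ay":0,"az":0}]'

```text
clock: 18.42
position: [669.8, 150.4, 77.0]
ee_rot: [-0.086, 0.802, 0.062, 0.587]
contact_force: [0.6, 0.3, -4.1]
gripper_width: 53.5
grasp_force: 64.5
```

Call:
send_rows --targets '[{"gripper":0.6,"x":0.1,"y":0,"z":0.03,"ax":0,"ay":0,"az":0},{"gripper":0.6,"x":0,"y":0,"z":0,"ax":0,"ay":0,"az":0},{"gripper":0.6,"x":0,"y":0,"z":0,"ax":0,"ay":0,"az":0}]'

```text
clock: 18.67
position: [669.9, 150.5, 77.0]
ee_rot: [-0.086, 0.802, 0.062, 0.588]
contact_force: [-1.4, -0.3, 2.1]
gripper_width: 53.4
grasp_force: 65.2
```

Contact made (+2 N). I'll open just clear of the bottle, back off along the tool, and raise.

Call:
send_rows --targets '[{"gripper":-0.5,"x":0,"y":0,"z":0,"ax":0,"ay":0,"az":0},{"gripper":-0.5,"x":0,"y":0,"z":0,"ax":0,"ay":0,"az":0},{"gripper":-0.5,"x":0,"y":0,"z":0,"ax":0,"ay":0,"az":0},{"gripper":-0.5,"x":0,"y":0,"z":0,"ax":0,"ay":0,"az":0}]'

```text
clock: 19.0
position: [670.0, 150.4, 76.2]
ee_rot: [-0.086, 0.802, 0.062, 0.588]
contact_force: [-0.1, -0.5, 0.3]
gripper_width: 64.1
grasp_force: 0.0
```

Call:
send_rows --targets '[{"gripper":-0.5,"x":0,"y":0,"z":-1,"ax":0,"ay":0,"az":0},{"gripper":-0.5,"x":0,"y":0,"z":-2,"ax":0,"ay":0,"az":0},{"gripper":-0.5,"x":0,"y":0,"z":-2.5,"ax":0,"ay":0,"az":0},{"gripper":-0.5,"x":0,"y":0,"z":-2.5,"ax":0,"ay":0,"az":0},{"gripper":-0.5,"x":0,"y":0,"z":-2.5,"ax":0,"ay":0,"az":0}]'

```text
clock: 19.42
position: [570.1, 129.5, 108.4]
ee_rot: [-0.086, 0.802, 0.062, 0.587]
contact_force: [0.2, -0.0, 0.1]
gripper_width: 63.7
grasp_force: 0.0
```

Call:
send_rows --targets '[{"gripper":-0.5,"x":0,"y":0,"z":-1,"ax":0,"ay":0,"az":0},{"gripper":-0.5,"x":0,"y":0,"z":0,"ax":0,"ay":0,"az":0},{"gripper":-0.5,"x":0,"y":0,"z":0,"ax":0,"ay":0,"az":0}]'

```text
clock: 19.67
position: [563.2, 126.7, 111.1]
ee_rot: [-0.086, 0.802, 0.061, 0.588]
contact_force: [-0.1, -0.7, 0.2]
gripper_width: 63.9
grasp_force: 0.0
```

```bash
python3 chk.py; python3 - <<'E'
from h import *
im,P=cloud("top","t9");im2,P2=cloud("side")
for n,a,b in(("green",662,-156),("grey",645,232),("white",667,-240),("blue",656,61),("yellow",652,147)):
    k=P[(abs(P[...,0]-a)<40)&(abs(P[...,1]-b)<40)&(P[...,2]>(150))];print(n,len(k),np.median(k,0).round(1))
A=cv2.resize(im[130:270,170:410,::-1],(480,280));B=cv2.resize(im2[110:290,220:400,::-1],(300,280))
cv2.imwrite("pics/c9.png",np.hstack([A,B]))
E
```

```text
[545.5 122.9 116.8] 19.6667 [-0.1 -0.7  0.2] [-0.36  1.87 -0.02] axis [-0.008  0.001  1.   ]
side 79 [[638.5, 132.9, 141.9], [649.0, 139.1, 159.5], [658.7, 150.8, 163.6]]
top 90 [[640.9, 135.2, 150.1], [652.5, 146.3, 161.6], [663.5, 156.9, 164.3]]
green 148 [ 660.7 -156.   166.5]
grey 144 [643.7 231.9 166.7]
white 91 [ 666.6 -238.1  161.3]
blue 144 [655.2  60.1 166.7]
yellow 92 [653.  148.5 161.5]
```

View pics/c9.png

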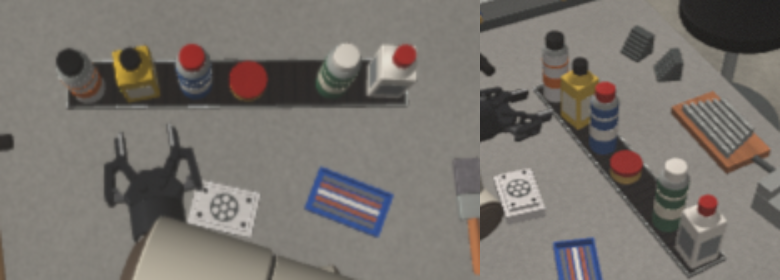

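The final picture shows bottle (133, 72) and blue can (193, 70) upright in the tray. The others are unmoved and the gripper is clear at (150, 180).

```bash
python3 -c "
from bench import arm
print(arm.job_done())"
```

```text
the job is handed in; nothing more can be done
None
```

The blue can and the yellow bottle both stand upright in the drip tray, caps up and released. The standing cans, the white bottle and the bystanders look unmoved in the last pictures, and the job was handed in at about 20 s of the 61 s allowed; no verdict came back.

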